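Lift a fossil slab into a clamping jig with a flat lifter and snug it with the cam

TASK

Slide the flat steel lifter under the fossil slab, carry it over and lower it gently, the same way round, onto the two rails of the clamping jig, between the sprung pad and the cam; the slab is brittle, so keep it level and never touch it with the gripper. Draw the lifter out and lay it flat on the bare table top, clear of jig and tray. Then swing the cam lever round just far enough to take up the play and press the sprung pad in about half way, without running on until the pad bottoms; leave the loose things around undisturbed.

Things in the scene. Friction and masses are not known exactly. Their poses are not given: they have to be found in the camera images.
- slab_center (a point): Centre of the loose grey slate slab with a coiled ammonite standing up to 4 mm out of its top: 90 (x) x 100 (y) x 9 mm, about 0.17 kg. Its lower edges are bevelled (rise 3 mm over the outer 8 mm), so a thin blade sliding on the floor runs in under it once the slab is backed. It lies flat in the tray, up to 9 mm short of the tray's back wall and nearly square with the tray.
- tray_floor (a point): Centre of the floor's upper face (3 mm above the table) of the fixed white sample tray. Floor 116 (x) x 136 mm (y). Walls 16 mm high at the back (+x, inner face 54 mm from here) and both sides (inner faces 64 mm from here); the front (-x) is open, without a lip. A slab pushed along +x comes up against the back wall.
- lifter_grip (a point): Centre of the wooden handle of the loose steel lifter (0.16 kg, like a small plasterer's trowel). Handle 64 mm long (x), 16 mm wide (y, grip here), 20 mm high, on two thin posts; its centre is 50 mm above the blade's underside. x points to the blade's front edge, z up. Starts flat on the table.
- jig_seat (a point): On the fixed clamping jig, midway between its two rails, level with their tops, 24 mm above the table: the middle of the slab's underside belongs here, slab x along this x. Rails: along x, 100 mm long, centred 38 mm to either side, 66 mm clear between, 12 mm above the base plate, so a blade can be lowered between them and drawn out to -x, the open end. Base: x -59..67, y -102..78 mm.
- pad (a joint): How far the sprung pad is pressed in, m: 0 at rest, 0.005 at its hard stop (bottomed). About 2 N per mm. It moves only when the cam pushes the slab against it.
- cam (a joint): Cam lever angle, rad: 0 fully open (lever along the jig's -y), growing as the lever swings clockwise seen from above towards the jig's -x, to 2.0. The cam pushes the slab to +y: the slab meets the pad at about 1.05, the pad is half way in at about 1.37 and bottoms at about 1.8. A friction hinge (0.12 N m) keeps the lever where it is left.
- cam_knob (a point): Centre of the upright black knob at the end of the cam lever, 84 mm from the cam's axis: 19 mm across, 32 mm tall, its top 16 mm above this point, which is 62 mm above the table. Push it from the side or hold it from above; the lever bar under it is 12 mm wide, its top 44 mm above the table.
- jar_a: loose specimen jar with screw lid, 73 mm wide, 123 mm tall, behind the jig; origin under its centre; leave alone
- timer: loose bench timer, 51 x 67 x 66 mm, back left; origin under its centre; leave alone
- lens: loose hand lens, 50 x 125 x 14 mm, lying at the right edge; leave alone
- tweezers: loose steel forceps, 14 x 133 x 8 mm, lying front right; leave alone
- dish: loose covered dish, 65 mm across, 14 mm high, behind between tray and jig; leave alone
- dropper: loose dropper bottle, 34 mm across, 78 mm tall, behind the tray and lifter; leave alone
- lifter_tip (a point): Middle of the front edge of the lifter's blade, at its underside, 135 mm ahead (+x) of the handle's centre. The blade is a flat steel plate 170 mm long (x), 54 mm wide, 2 mm thick, running under the handle to 35 mm behind its centre; the front 90 mm is bare and carries the slab. Polished: the slab can slip on it if it is tilted or jerked.
- jig_stop (a point): Middle of the end stop's face, on the jig's +x end, 53 mm from the seat; the stop stands 14 mm above the rail tops. The slab need not touch it.
- pad_face (a point): Middle of the rubber face of the sprung pad, on the jig's +y side, 54 mm from the seat at rest; the pad is 70 mm long (x) and reaches about 18 mm above the rail tops.
- cam_axis (a point): On the cam's upright axis (x +3, y -75.5 mm from the seat), level with the rail tops. The cam is a smooth dark disc of 24 mm radius set 11 mm off centre, from 6 mm below to 12 mm above the rail tops; fully open its edge stands at y = -57 mm from the seat and so leaves 111 mm to the pad for the 100 mm slab.

How it is judged:
By the outcome, as a careful person would: the job done as asked, in the order asked, and still so for the second after the job is handed in, with the robot touching nothing.
It also fails if it takes over 64 s, if anything falls off the work surface, if the arm or the gripper's body presses on something with over 40 N, if the wrist force passes 120 N, or if a joint passes its speed limit or range.

ROBOT

A 6-joint arm with a two-finger parallel gripper is mounted at the origin on a cart in front of the work surface, level with it; the furniture and walls round the work are solid. World frame = base frame: x ahead of the robot, y to its left, z up, the work surface at z = 0. Lengths are in m, angles in degrees, forces in N, time in s.
With the tool pointing down it reaches from about 0.35 to 0.875 m from the base axis. Payload 4.2 kg.
Tool frame: the origin (TCP) lies on the centre line of the jaws, within the pads' length; the fingertips stand 11 mm ahead of it and the grasp point (between the pads) lies 8 mm behind it; y points along the fingers, z is the direction in which the jaws open and shut, and the axes are right-handed (so a half turn about y gives the same grasp; the last joint's range is limited). The gripper opens to 87 mm and grips with 3 to 60 N. Pads are 19 mm wide; open, the fingers measure 117 mm over their backs; the gripper's body (75 mm by 190 mm) begins 51 mm behind the grasp point.
Start: joints at [-60.585, 22.042, 0.453, 0, -68.411, -14.817], TCP at [0.158, -0.605, 0.234] pointing down, gripper open.
Joint ranges: [-179.83, 179.83], [-69.29, 118.12], [-61.27, 80.66], [-181.25, 117.63], [-171.15, -9.14], [-177.46, 177.46]. Speed limits (degrees/s): [159.86, 159.86, 180, 180, 180, 180].

INTERFACE

Orientations are given as a 3x3 rotation matrix whose columns are the frame's x, y, z axes.
In Python, from station import r, optics gives the robot as it stands. The module is installed in compiled form; this text tells all that it offers.
- The arm moves only by the tool step_arm, never from a script. Its argument "moves" is a list that holds one entry, the list of rows, each a list of 7 numbers: the turn, a rotation vector about the tool's x, y, z in rad, then the shift along the tool's x, y, z in cm, then the opening in per cent of the stroke, from 0 (shut) to 100 (fully open). A call has exactly 5 rows; each row is the pose to reach, as a shift and turn from the pose commanded when the call began, along the tool's axes at that moment; what a row does not reach only later rows make up. A row lasts 1/12 s, in which the tool goes at most 41.7 mm and 7.16 degrees, less where a joint would pass 70% of its speed; a pose out of reach is approached as far as the arm can. A call with a gripper value outside its range is refused whole. The fingers move at their own pace and stop on an object; the grip force is fixed at half the most. Time passes only in rows, so rows that repeat a pose let the fingers close, or fill a call up. It gives the time, the measured TCP pose, the force and the opening at its end, in the units of the state.
- r.sense(): the state, without advancing time (a new reading comes with each control period).
- optics.capture(name): name is "side" or "top"; returns a dict with "image" (384x512x3 uint8, red, green, blue), "fov_y" (degrees; the focal length in pixels is half the picture's height over the tangent of half this angle, whatever the lens; pixels are square), "cx", "cy" (the principal point, pixels), "k1" (the pictures are not rectified: a ray, as slopes to the right and down, at radius r is drawn at 1 + k1 r^2 times it, then the intrinsics apply), "cam_to_world" (4x4, takes a point from camera to world coordinates). Camera axes: x right, y down, z forward; pixel columns grow to the right and rows downward; lengths in m; the calibration is good to about 2 mm. A picture is of the moment at which its call begins. There is no depth.
- r.finish_job(): hands the job in, once; it reports no verdict.
The state is a dict: "time_s": time; "joints": joint angles; "joint_velocities": joint speeds; "effort": joint torques, N m; "tcp_pos": TCP position; "ee_rot": TCP orientation; "wrist_force": force on the tool from outside, world axes, zero at the start; "moment": the same for the moment, N m; "gripper_width": opening from 0.0 (shut) to 1.0 (fully open).
Only numpy, scipy, OpenCV 4.12 (cv2) and the standard library are available. Lean on these libraries where they do the work, as an engineer would, in place of code of your own. Each camera call takes 0.05 s, during which the arm holds its last target.

## Working session

There is one attempt and no reset: what is moved stays moved. The work goes in short steps, Python scripts to look and compute and a tool call to move; the robot and the scene stay as the last step left them, time stands still between calls to the robot, and variables do not carry over. Pictures are saved under pics/ and viewed, and the job is handed in when it is done.

Besides the shell and the picture viewer there is one more tool, called as name([rows], argument=value, ...), one row to a line, values as JSON. step_arm: Moves the arm, as the interface text tells. Its arguments: {"type":"object","properties":{"moves":{"type":"array"}},"required":["moves"]}

```bash
mkdir -p pics
cat > h.py <<'E'
import numpy as np, cv2
from station import r, optics
def cap(n,f):
    d=optics.capture(n); cv2.imwrite('pics/'+f,d['image'][:,:,::-1]); 
    import pickle; pickle.dump(d,open('pics/'+f[:-4]+'.pkl','wb')); return d
def K(d):
    h,w=d['image'].shape[:2]; f=h/2/np.tan(np.radians(d['fov_y'])/2); return f
def ray(d,px):
    f=K(d); xd=(px[0]-d['cx'])/f; yd=(px[1]-d['cy'])/f; rd=np.hypot(xd,yd); q=rd
    for _ in range(50): q=rd/(1+d['k1']*q*q)
    s=q/rd if rd>0 else 1
    T=np.array(d['cam_to_world']); return T[:3,3],T[:3,:3]@np.array([xd*s,yd*s,1])
def onz(d,px,z):
    o,v=ray(d,px); return o+v*(z-o[2])/v[2]
def proj(d,p):
    T=np.array(d['cam_to_world']); c=T[:3,:3].T@(np.array(p)-T[:3,3]); x,y=c[:2]/c[2]; k=1+d['k1']*(x*x+y*y); f=K(d)
    return np.array([d['cx']+f*x*k,d['cy']+f*y*k])
def tri(d1,p1,d2,p2):
    o1,v1=ray(d1,p1);o2,v2=ray(d2,p2); v1/=np.linalg.norm(v1);v2/=np.linalg.norm(v2)
    A=np.stack([v1,-v2],1); t=np.linalg.lstsq(A,o2-o1,rcond=None)[0]
    a=o1+v1*t[0];b=o2+v2*t[1]; return (a+b)/2,np.linalg.norm(a-b)
def ld(f):
    import pickle; return pickle.load(open('pics/'+f+'.pkl','rb'))
E
python3 - <<'E'
from h import *
for n in('side','top'):
    d=cap(n,n+'0.png'); print(n,d['fov_y'],d['cx'],d['cy'],d['k1']); print(np.round(d['cam_to_world'],3))
s=r.sense(); print({k:np.round(v,3).tolist() for k,v in s.items()})
E
```

```text
side 47.47276636877673 252.31711291965607 194.45969159500007 0.006652199980567844
[[ 0.987 -0.066  0.144  0.45 ]
 [-0.158 -0.488  0.858 -0.959]
 [ 0.014 -0.87  -0.492  0.588]
 [ 0.     0.     0.     1.   ]]
top 52.7928500399785 255.98842459119692 190.7661949313525 -0.11582862110819536
[[ 0.011 -0.991  0.136  0.439]
 [-1.    -0.013 -0.015 -0.04 ]
 [ 0.017 -0.136 -0.991  1.269]
 [ 0.     0.     0.     1.   ]]
{'time_s': 0.1, 'joints': [-60.586, 22.088, 0.388, -0.026, -68.411, -14.816], 'joint_velocities': [-0.031, -0.157, 0.226, 0.106, -0.052, -0.005], 'effort': [-0.0, -39.169, 18.793, 4.232, 0.013, -0.0], 'tcp_pos': [0.157, -0.604, 0.233], 'ee_rot': [[0.968, -0.001, -0.252], [0.252, 0.002, 0.968], [-0.0, -1.0, 0.002]], 'wrist_force': [-0.223, 0.325, 0.064], 'moment': [-0.01, -0.015, 0.024], 'gripper_width': 0.998}
```

```bash
ls; python3 -c "
import cv2
for n in('side0','top0'):
    pass"
```

```text
h.py
pics
```

View pics/side0.png

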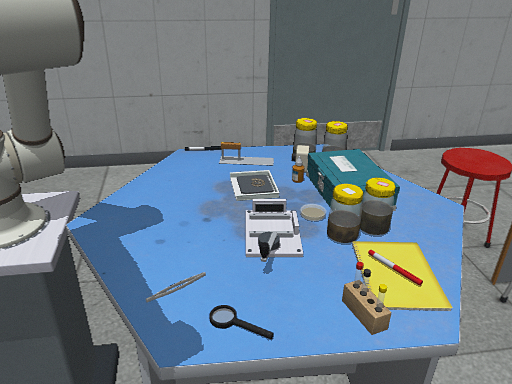

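View pics/top0.png

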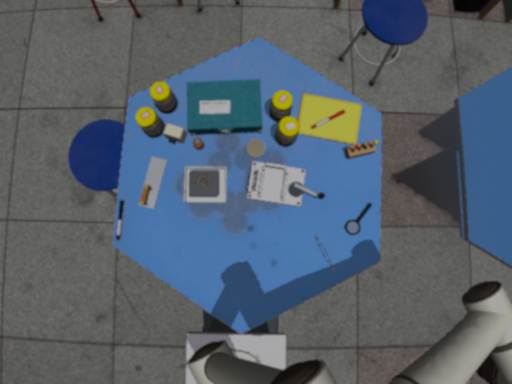

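The side view shows the lifter at (245,155), tray (255,184) and jig (273,230), with the cam knob at (268,245). In the top view the lifter is at (152,185), tray (205,184), jig (276,184) and knob (296,188). I'll enlarge both for measuring.

Run:
```python
import cv2
a=cv2.imread('pics/top0.png')[130:225,110:340]; cv2.imwrite('pics/top0z.png',cv2.resize(a,None,fx=3.4,fy=3.4,interpolation=cv2.INTER_CUBIC))
a=cv2.imread('pics/side0.png')[130:265,180:340]; cv2.imwrite('pics/side0z.png',cv2.resize(a,None,fx=4.4,fy=4.4,interpolation=cv2.INTER_CUBIC))
```

```text
(no output)
```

View pics/top0z.png

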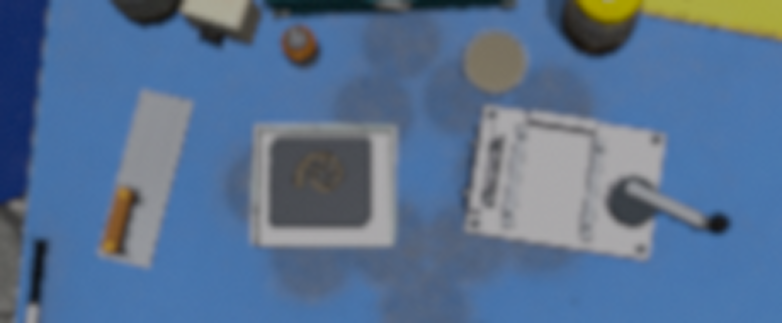

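View pics/side0z.png

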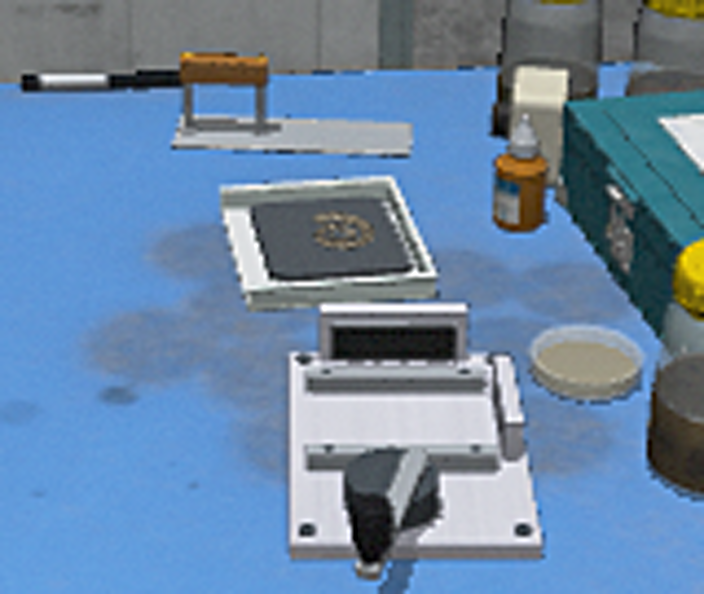

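```bash
cat > seg.py <<'E'
from h import *
S=6
def cont(d,box,fn):
    x0,y0,x1,y1=box; im=d['image'][y0:y1,x0:x1]
    u=cv2.resize(im,None,fx=S,fy=S,interpolation=cv2.INTER_CUBIC)
    m=fn(u.astype(int)).astype(np.uint8)*255
    cs,_=cv2.findContours(m,cv2.RETR_EXTERNAL,cv2.CHAIN_APPROX_NONE)
    c=max(cs,key=cv2.contourArea)[:,0,:].astype(float)
    return (c+.5)/S-.5+np.array([x0,y0]), u, m
def rect(d,c,z):
    w=np.array([onz(d,p,z)[:2] for p in c]); return w,cv2.minAreaRect((w*1000).astype(np.float32))
nb=lambda u:(u[...,2]-u[...,0]<45)
E
python3 - <<'E'
from seg import *
t=ld('top0')
B=lambda u:((u[...,2]-u[...,0])<45)&(u.sum(-1)>330)
for nm,box,fn,z in [('blade',(130,150,172,212),B,.002),('handle',(130,150,172,212),lambda u:(u[...,0]-u[...,2]>60),.06),('tray',(176,160,233,208),B,.016),('slab',(176,160,233,208),lambda u:(u.sum(-1)<330)&(u[...,2]-u[...,0]<45),.012),('jig',(240,155,312,212),B,.012)]:
    c,u,m=cont(t,box,fn); w,R=rect(t,c,z); cv2.imwrite(f'pics/m_{nm}.png',m)
    print(nm,np.round(R[0],1),np.round(R[1],1),round(R[2],2)); print('   ',np.round(cv2.boxPoints(R)).tolist())
E
python3 - <<'E'
import cv2,glob,numpy as np
ims=[cv2.imread(f'pics/m_{n}.png') for n in('blade','handle','tray','slab','jig')]
h=max(i.shape[0] for i in ims); o=np.hstack([cv2.copyMakeBorder(i,0,h-i.shape[0],0,6,cv2.BORDER_CONSTANT,value=(0,0,255)) for i in ims])
cv2.imwrite('pics/masks.png',cv2.resize(o,(800,int(h*800/o.shape[1]))))
E
```

```text
blade [638.1 285.7] [ 55.3 170.5] 77.28
    [[549.0, 278.0], [715.0, 240.0], [727.0, 294.0], [561.0, 331.0]]
handle [588.7 295. ] [12.8 59.9] 77.15
    [[558.0, 295.0], [616.0, 282.0], [619.0, 295.0], [561.0, 308.0]]
tray [631.7 109. ] [126.  147.1] 0.77
    [[568.0, 182.0], [570.0, 35.0], [696.0, 36.0], [694.0, 183.0]]
slab [635.7 112.5] [88.2 97.7] 0.77
    [[591.0, 161.0], [592.0, 63.0], [680.0, 64.0], [679.0, 162.0]]
jig [ 636.8 -139.5] [212.9 136. ] 82.04
    [[555.0, -236.0], [689.0, -254.0], [719.0, -43.0], [584.0, -25.0]]
```

View pics/masks.png

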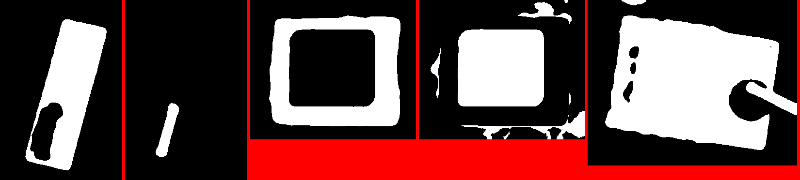

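Run:
```python
from seg import *
t=ld('top0');s=ld('side0')
B=lambda u:((u[...,2]-u[...,0])<45)&(u.sum(-1)>330)
c,u,m=cont(t,(240,155,312,212),B); w,_=rect(t,c,.012); w=w*1000
a=np.radians(-7.9); ex=np.array([np.cos(a),np.sin(a)]); ey=np.array([-ex[1],ex[0]])
q0=np.array([640,-115.]); l=np.stack([(w-q0)@ex,(w-q0)@ey],1)
print('loc range',l.min(0),l.max(0))
for nm,ax,sel in [('+x',0,(l[:,0]>45)&(abs(l[:,1]+10)<70)),('-x',0,(l[:,0]<-45)&(abs(l[:,1]+10)<70)),('+y',1,(l[:,1]>60)&(abs(l[:,0])<45)),('-y',1,(l[:,1]<-85)&(l[:,1]>-112)&(abs(l[:,0]-35)<22))]:
    p=l[sel].astype(np.float32); vx,vy,x,y=cv2.fitLine(p,cv2.DIST_HUBER,0,.01,.01).ravel(); print(nm,np.round([x,y,np.degrees(np.arctan2(vy,vx))],1),len(p), p[:,ax].std())
# side handle & knob
c,u,m=cont(s,(200,130,260,170),lambda u:(u[...,0]-u[...,2]>60)); print('handle side',c.min(0),c.max(0),c.mean(0)); hs=cv2.minAreaRect(c.astype(np.float32)); print(hs)
c2,_,_=cont(t,(130,150,172,212),lambda u:(u[...,0]-u[...,2]>60)); ht=cv2.minAreaRect(c2.astype(np.float32)); print(ht)
print('handle tri',tri(t,ht[0],s,hs[0]))
for nm,p in[('handle c',(.5893,.2967,.05))]: print(proj(t,p),proj(s,p))
# zooms for jig
a=t['image'][150:215,240:330,::-1]; cv2.imwrite('pics/jt.png',cv2.resize(a,None,fx=8,fy=8,interpolation=cv2.INTER_CUBIC))
a=s['image'][190:265,235:310,::-1]; cv2.imwrite('pics/js.png',cv2.resize(a,None,fx=8,fy=8,interpolation=cv2.INTER_CUBIC))
```

```text
loc range [ -67.80322003 -131.19447465] [68.16136481 81.7925946 ]
+x [65.6 -5.8 87.4] 251 2.093465
-x [-65.4 -25.6 -89.7] 254 0.7564954
+y [13.6 79.3  0.7] 160 0.6996557
-y [  34.9 -100.8   -0.6] 79 1.7063129
handle side [220.41666667 141.41666667] [240.41666667 148.25      ] [230.71883469 145.21205962]
((230.3299560546875, 144.8963165283203), (20.024066925048828, 6.328165054321289), 2.3136870861053467)
((144.12229919433594, 194.3900604248047), (3.9612433910369873, 18.930824279785156), 15.422160148620605)
handle tri (array([0.5893812 , 0.29776509, 0.05011412]), np.float64(0.0008646191955139684))
[144.44764675 194.55937312] [230.48124939 145.04810465]
```

View pics/jt.png

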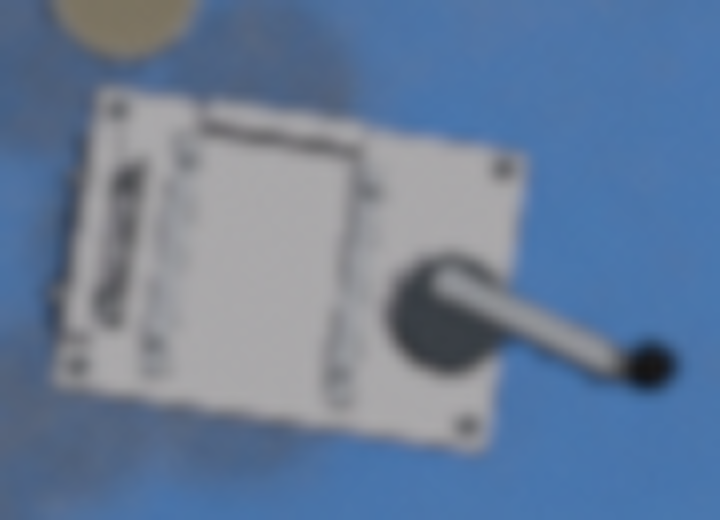

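View pics/js.png

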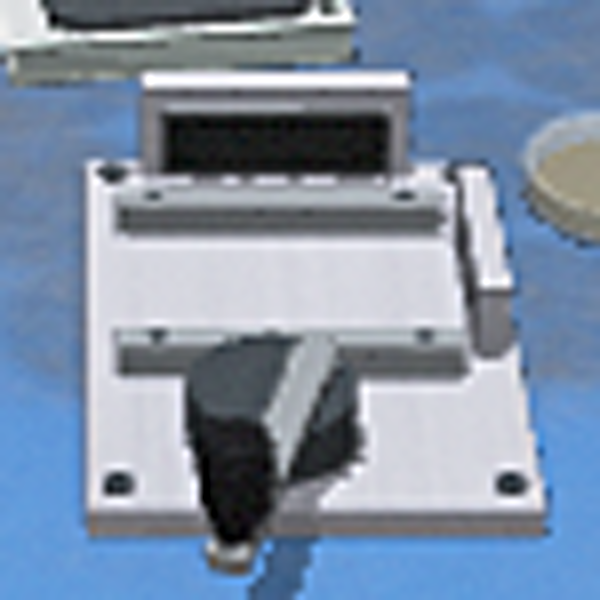

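Run:
```python
from seg import *
t=ld('top0');s=ld('side0')
tp=lambda x,y:((x+.5)/8-.5+240,(y+.5)/8-.5+150); sp=lambda x,y:((x+.5)/8-.5+235,(y+.5)/8-.5+190)
T=[(118,108),(502,166),(77,365),(466,427)]; Sd=[(455,172),(512,484),(112,172),(118,484)]
P=[];Q=[]
for a,b in zip(T,Sd):
    p,e=tri(t,tp(*a),s,sp(*b)); q=onz(t,tp(*a),.012); q2=onz(s,sp(*b),.012); print(np.round(p*1000,1),round(e*1000,1),np.round(q*1000,1),np.round(q2*1000,1)); P.append(q[:2]);Q.append(q2[:2])
P=np.array(P)*1000
for P in (P,np.array(Q)*1000):
    ex=(P[0]+P[1]-P[2]-P[3]);ey=P[0]+P[2]-P[1]-P[3]
    print('ang',np.degrees(np.arctan2(ex[1],ex[0])),np.degrees(np.arctan2(ey[1],ey[0]))-90,np.linalg.norm(ex)/2,np.linalg.norm(ey)/2)
    c=P.mean(0);a=np.radians(-8.3);X=np.array([np.cos(a),np.sin(a)]);Y=np.array([-X[1],X[0]])
    seat=c-4*X+12*Y; print('center',c,'seat',seat)
# stop / pad/rail checks
for nm,q in [('cam axis',(3,-75.5,24)),('stop',(53,0,38)),('pad',(0,54,42)),('rail+ -x end',(-50,38,24)),('rail- +x end',(50,-38,24))]:
    pw=np.r_[seat+q[0]*X+q[1]*Y,q[2]]/1000
    a=proj(t,pw);b=proj(s,pw); print(nm,np.round((a-[240,150])*8),np.round((b-[235,190])*8))
# knob
k=tp(650,366); print('knob top z.078',np.round(onz(t,k,.078)*1000,1)); kb=onz(t,k,.078)[:2]*1000-seat; print('knob rel',kb@X-3,kb@Y+75.5)
```

```text
[703.2 -53.1  12.5] 1.4 [704.  -53.2  12. ] [702.7 -52.4  12. ]
[ 681.1 -212.6   11.4] 1.9 [ 681.9 -212.6   12. ] [ 679.9 -213.4   12. ]
[596.2 -37.6  11.9] 0.7 [596.5 -37.6  12. ] [595.8 -37.8  12. ]
[ 573.1 -197.3   11.2] 0.1 [ 573.  -197.2   12. ] [ 573.  -198.3   12. ]
ang -8.149623425880064 -8.136262118030302 109.30143948182108 161.13463569606975
center [ 638.85674667 -125.15544974] seat [ 636.63091793 -112.70371547]
ang -7.91610867508119 -8.07436575062249 107.91286050956077 162.38890682402254
center [ 637.82100877 -125.48145244] seat [ 635.59518003 -113.02971817]
cam axis [444. 287.] [305. 407.]
stop [281. 132.] [463. 218.]
pad [130. 237.] [274. 111.]
rail+ -x end [149. 371.] [110. 188.]
rail- +x end [370. 161.] [462. 331.]
knob top z.078 [ 590.7 -261.2   78. ]
knob rel -26.010650279634515 -77.59132474976195
```

```bash
cat > go.py <<'E'
import sys
from h import *
from scipy.spatial.transform import Rotation as Ro
def plan(x,y,z,yaw,verbose=True):
    s=r.sense(); R=np.array(s['ee_rot']); p=np.array(s['tcp_pos'])
    a=np.radians(yaw); tx=np.array([np.cos(a),np.sin(a),0]); ty=np.array([0,0,-1.]); tz=np.cross(tx,ty)
    T=np.stack([tx,ty,tz],1); rv=Ro.from_matrix(R.T@T).as_rotvec(); d=R.T@(np.array([x,y,z])/1000-p)*100
    print('t',round(s['time_s'],2),'tcp',np.round(p*1000,1),'yaw',round(float(np.degrees(np.arctan2(R[1,0],R[0,0]))),2),'down',np.round(R[2],4),'F',np.round(s['wrist_force'],1),'M',np.round(s['moment'],2),'g',round(s['gripper_width'],3))
    print('rv',np.round(rv,4),'shift cm',np.round(d,2))
if __name__=='__main__': plan(*map(float,sys.argv[1:]))
E
python3 go.py 601 294.4 150 -12.7
```

```text
t 0.1 tcp [ 157.4 -604.3  232.6] yaw 14.59 down [-1.e-04 -1.e+00  2.e-03] F [-0.2  0.3  0.1] M [-0.01 -0.01  0.02] g 0.998
rv [-0.0019  0.4763 -0.0005] shift cm [65.57  8.4  75.79]
```

step_arm([
  [[0,0.12,0,3.6,0.4,4,100],[0,0.24,0,7,0.8,8,100],[0,0.36,0,10,1.2,12,100],[0,0.476,0,13,1.6,15,100],[0,0.476,0,15.5,2,18,100]],
])

```text
time_s: 0.52
tcp_pos: [0.2469, -0.4216, 0.2164]
ee_rot: [[0.975, -0.0, 0.224], [-0.224, 0.0, 0.975], [-0.0, -1.0, 0.0]]
wrist_force: [1.1, -0.9, 1.3]
gripper_width: 1.0
```

```bash
python3 go.py 601 294.4 150 -12.7
```

```text
t 0.52 tcp [ 246.9 -421.6  216.4] yaw -12.96 down [-3.e-04 -1.e+00  2.e-04] F [ 1.1 -0.9  1.3] M [-0.09 -0.2  -0.03] g 1.0
rv [-0.0002 -0.0046 -0.0003] shift cm [18.45  6.65 77.71]
```

step_arm([
  [[0,0,0,0.8,0.3,4,100],[0,0,0,1.6,0.6,8,100],[0,0,0,2.4,0.9,12,100],[0,0,0,3.2,1.2,16,100],[0,0,0,4,1.5,20,100]],
])

```text
time_s: 0.93
tcp_pos: [0.3296, -0.2348, 0.2017]
ee_rot: [[0.976, 0.0, 0.22], [-0.22, 0.0, 0.976], [0.0, -1.0, 0.0]]
wrist_force: [1.7, -0.8, 1.0]
gripper_width: 1.004
```

step_arm([
  [[0,0,0,0.8,0.3,4,100],[0,0,0,1.6,0.6,8,100],[0,0,0,2.4,0.9,12,100],[0,0,0,3.2,1.2,16,100],[0,0,0,4,1.5,20,100]],
])

```text
time_s: 1.35
tcp_pos: [0.4126, -0.0483, 0.1869]
ee_rot: [[0.976, 0.0, 0.219], [-0.219, 0.0, 0.976], [0.0, -1.0, 0.0]]
wrist_force: [0.3, -0.8, -0.3]
gripper_width: 0.999
```

step_arm([
  [[0,0,0,0.8,0.3,4,100],[0,0,0,1.6,0.6,8,100],[0,0,0,2.4,0.9,12,100],[0,0,0,3.2,1.2,16,100],[0,0,0,4,1.5,20,100]],
])

```text
time_s: 1.77
tcp_pos: [0.4955, 0.1379, 0.1715]
ee_rot: [[0.976, -0.001, 0.219], [-0.219, -0.0, 0.976], [-0.001, -1.0, -0.0]]
wrist_force: [0.0, -0.1, -0.7]
gripper_width: 1.002
```

```bash
python3 go.py 601 294.4 150 -12.7
```

```text
t 1.77 tcp [495.5 137.9 171.5] yaw -12.64 down [-5.e-04 -1.e+00 -4.e-04] F [ 0.  -0.1 -0.7] M [-0.12 -0.09 -0.06] g 1.002
rv [ 0.0004  0.001  -0.0005] shift cm [ 6.87  2.14 17.58]
```

step_arm([
  [[0,0,0,1.5,0.5,3.6,100],[0,0,0,3,1,7.2,100],[0,0,0,4.5,1.5,10.8,100],[0,0,0,6,2,14.2,100],[0,0,0,6,2,14.2,100]],
])

```text
time_s: 2.18
tcp_pos: [0.5877, 0.2659, 0.1487]
ee_rot: [[0.976, -0.0, 0.216], [-0.216, -0.001, 0.976], [0.0, -1.0, -0.001]]
wrist_force: [0.5, -0.5, -0.5]
gripper_width: 1.001
```

```bash
python3 -c "
from h import *
cap('top','top1.png');cap('side','side1.png')"; python3 go.py 601 294.4 100 -12.7
python3 - <<'E'
import cv2,numpy as np
a=cv2.imread('pics/top1.png')[130:230,90:240]; b=cv2.imread('pics/side1.png')[40:190,160:330]
a=cv2.resize(a,(400,267),interpolation=cv2.INTER_CUBIC); b=cv2.resize(b,(400,353),interpolation=cv2.INTER_CUBIC)
o=np.zeros((353,800,3),np.uint8);o[:267,:400]=a;o[:,400:]=b;cv2.imwrite('pics/c1.png',o)
E
```

```text
t 2.28 tcp [584.8 261.9 149.9] yaw -12.63 down [-0.0024 -1.     -0.0024] F [ 0.2 -0.5  0.7] M [-0.07  0.03 -0.  ] g 1.0
rv [ 0.0024  0.0012 -0.0024] shift cm [0.89 4.98 3.54]
```

View pics/c1.png

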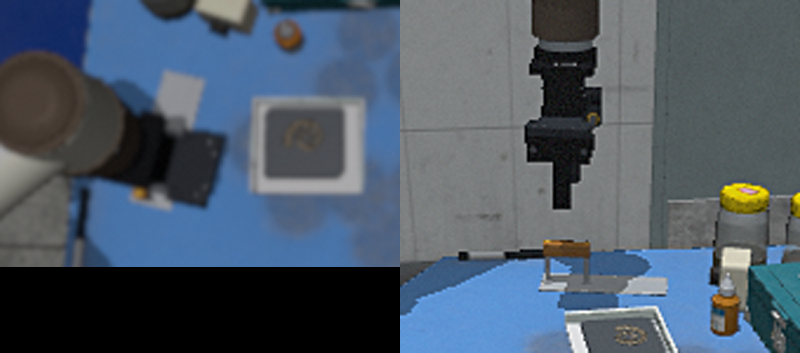

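The gripper is above the handle but about 35 mm short in y, as the state says too. I'll finish the shift, then go down.

step_arm([
  [[0,0,0,0.4,1.5,1.8,100],[0.0024,0.0012,-0.0024,0.9,3,3.5,100],[0.0024,0.0012,-0.0024,0.9,6,3.5,100],[0.0024,0.0012,-0.0024,0.9,9,3.5,100],[0.0024,0.0012,-0.0024,0.9,9,3.5,100]],
])

```text
time_s: 2.7
tcp_pos: [0.597, 0.2899, 0.0559]
ee_rot: [[0.975, -0.008, 0.223], [-0.223, -0.005, 0.975], [-0.007, -1.0, -0.006]]
wrist_force: [-1.0, -0.8, -1.5]
gripper_width: 0.999
```

```bash
python3 go.py 601 294.4 42 -12.7
```

```text
t 2.7 tcp [597.  289.9  55.9] yaw -12.88 down [-0.0071 -1.     -0.0065] F [-1.  -0.8 -1.5] M [-0.19  0.16  0.02] g 0.999
rv [ 0.0065 -0.0031 -0.0072] shift cm [0.3  1.38 0.53]
```

step_arm([
  [[0,0,0,0.2,0.3,0.3,100],[0,0,0,0.3,0.6,0.5,100],[0,0,0,0.3,0.8,0.5,100],[0,0,0,0.3,0.8,0.5,100],[0,0,0,0.3,0.8,0.5,100]],
])

```text
time_s: 3.12
tcp_pos: [0.6062, 0.298, 0.0554]
ee_rot: [[0.975, 0.005, 0.221], [-0.221, 0.003, 0.975], [0.004, -1.0, 0.004]]
wrist_force: [0.5, 0.4, -1.6]
gripper_width: 0.997
```

```bash
python3 go.py 601 294.4 42 -12.7
```

```text
t 3.12 tcp [606.2 298.   55.4] yaw -12.75 down [ 0.0039 -1.      0.0041] F [ 0.5  0.4 -1.6] M [-0.04 -0.03  0.02] g 0.997
rv [-0.0041 -0.0008  0.0039] shift cm [-0.43  1.34 -0.47]
```

step_arm([
  [[-0.003,0,0.003,-0.4,0.3,-0.4,100],[-0.003,0,0.003,-0.4,0.6,-0.4,100],[-0.003,0,0.003,-0.4,0.9,-0.4,100],[-0.003,0,0.003,-0.4,0.9,-0.4,100],[-0.003,0,0.003,-0.4,0.9,-0.4,100]],
])

```text
time_s: 3.53
tcp_pos: [0.6007, 0.2946, 0.0446]
ee_rot: [[0.975, -0.001, 0.221], [-0.221, -0.001, 0.975], [-0.001, -1.0, -0.001]]
wrist_force: [-0.2, -0.6, -0.0]
gripper_width: 1.0
```

```bash
python3 go.py 601 294.4 42 -12.7
```

```text
t 3.53 tcp [600.7 294.6  44.6] yaw -12.74 down [-0.001  -1.     -0.0011] F [-0.2 -0.6 -0. ] M [-0.04 -0.03 -0.01] g 1.0
rv [ 0.0011 -0.0007 -0.001 ] shift cm [ 0.03  0.26 -0.01]
```

Well placed. A bit lower, then close.

step_arm([
  [[0,0,0,0,0.2,0,100],[0,0,0,0,0.2,0,60],[0,0,0,0,0.2,0,20],[0,0,0,0,0.2,0,0],[0,0,0,0,0.2,0,0]],
])

```text
time_s: 3.95
tcp_pos: [0.601, 0.2948, 0.043]
ee_rot: [[0.975, -0.001, 0.221], [-0.221, -0.0, 0.975], [-0.0, -1.0, -0.0]]
wrist_force: [0.1, -0.6, 0.4]
gripper_width: 0.779
```

step_arm([
  [[0,0,0,0,0,0,0],[0,0,0,0,0,0,0],[0,0,0,0,0,0,0],[0,0,0,0,0,0,0],[0,0,0,0,0,0,0]],
])

```text
time_s: 4.37
tcp_pos: [0.6009, 0.2947, 0.043]
ee_rot: [[0.975, -0.001, 0.221], [-0.221, -0.0, 0.975], [-0.001, -1.0, -0.001]]
wrist_force: [0.5, -0.3, 0.4]
gripper_width: 0.403
```

```bash
python3 go.py 601 294.4 42 -12.7
```

```text
t 4.37 tcp [600.9 294.7  43. ] yaw -12.74 down [-6.e-04 -1.e+00 -6.e-04] F [ 0.5 -0.3  0.4] M [-0.04 -0.05  0.05] g 0.403
rv [ 0.0006 -0.0007 -0.0006] shift cm [ 0.02  0.1  -0.03]
```

step_arm([
  [[0,0,0,0,0,0,0],[0,0,0,0,0,0,0],[0,0,0,0,0,0,0],[0,0,0,0,0,0,0],[0,0,0,0,0,0,0]],
])

```text
time_s: 4.78
tcp_pos: [0.6009, 0.2947, 0.0429]
ee_rot: [[0.975, -0.001, 0.221], [-0.221, -0.0, 0.975], [-0.001, -1.0, -0.001]]
wrist_force: [0.3, 0.5, 0.3]
gripper_width: 0.184
```

```bash
python3 go.py 601 294.4 42 -12.7
```

```text
t 4.78 tcp [600.9 294.7  42.9] yaw -12.75 down [-7.e-04 -1.e+00 -6.e-04] F [0.3 0.5 0.3] M [-0.05 -0.03 -0.05] g 0.184
rv [ 0.0006 -0.0008 -0.0007] shift cm [ 0.02  0.09 -0.03]
```

step_arm([
  [[0,0,0,0,-1,0,0],[0,0,0,0,-2.5,0,0],[0,0,0,0,-4.5,0,0],[0,0,0,-0.5,-6,-1,0],[0,-0.04,0,-1.5,-7,-3,0]],
])

```text
time_s: 5.2
tcp_pos: [0.5815, 0.2705, 0.1151]
ee_rot: [[0.984, 0.004, 0.179], [-0.179, 0.002, 0.984], [0.003, -1.0, 0.003]]
wrist_force: [0.4, 0.3, -1.9]
gripper_width: 0.181
```

step_arm([
  [[0,-0.04,0,-1.5,0,-3,0],[0,-0.08,0,-3,0,-6,0],[0,-0.12,0,-4.5,0,-9.5,0],[0,-0.16,0,-6,0,-12.5,0],[0,-0.196,0,-7.5,0,-15.5,0]],
])

```text
time_s: 5.62
tcp_pos: [0.4764, 0.1285, 0.1136]
ee_rot: [[1.0, -0.001, -0.016], [0.016, -0.0, 1.0], [-0.001, -1.0, -0.0]]
wrist_force: [0.8, -0.4, -1.3]
gripper_width: 0.181
```

```bash
python3 go.py 458 110 90 0.8
```

```text
t 5.62 tcp [476.4 128.5 113.6] yaw 0.89 down [-6.e-04 -1.e+00 -3.e-04] F [ 0.8 -0.4 -1.3] M [-0.04 -0.03 -0.02] g 0.181
rv [ 0.0003  0.0015 -0.0006] shift cm [-1.87  2.36 -1.82]
```

step_arm([
  [[0,0,0,-0.6,0.8,-0.6,0],[0,0,0,-1.2,1.6,-1.2,0],[0,0,0,-1.85,2.4,-1.85,0],[0,0,0,-1.85,3.2,-1.85,0],[0,0,0,-1.85,4,-1.85,0]],
])

```text
time_s: 6.03
tcp_pos: [0.4598, 0.1112, 0.0733]
ee_rot: [[1.0, 0.0, -0.013], [0.013, 0.0, 1.0], [0.0, -1.0, 0.0]]
wrist_force: [0.1, -0.9, -1.6]
gripper_width: 0.186
```

step_arm([
  [[0,0,0,0,0.6,0,0],[0,0,0,0,0.9,0,0],[0,0,0,0,0.9,0,0],[0,0,0,0,0.9,0,0],[0,0,0,0,0.9,0,0]],
])

```text
time_s: 6.45
tcp_pos: [0.46, 0.1116, 0.0643]
ee_rot: [[1.0, -0.0, -0.014], [0.014, -0.0, 1.0], [-0.0, -1.0, -0.0]]
wrist_force: [-0.3, -0.7, -1.7]
gripper_width: 0.181
```

```bash
python3 -c "
from h import *
cap('top','top2.png');cap('side','side2.png')"; python3 go.py 458 110 46 0.8
python3 - <<'E'
import cv2,numpy as np
a=cv2.imread('pics/top2.png')[150:270,160:310]; b=cv2.imread('pics/side2.png')[110:220,190:310]
a=cv2.resize(a,(400,320),interpolation=cv2.INTER_CUBIC); b=cv2.resize(b,(400,367),interpolation=cv2.INTER_CUBIC)
o=np.zeros((367,800,3),np.uint8);o[:320,:400]=a;o[:,400:]=b;cv2.imwrite('pics/c2.png',o)
E
```

```text
t 6.55 tcp [459.9 111.5  64.4] yaw 0.79 down [ 0.e+00 -1.e+00 -1.e-04] F [ 0.4 -0.8 -2.7] M [ 0.01 -0.05 -0.04] g 0.184
rv [ 0.0001 -0.0002  0.    ] shift cm [-0.19  1.84 -0.14]
```

View pics/c2.png

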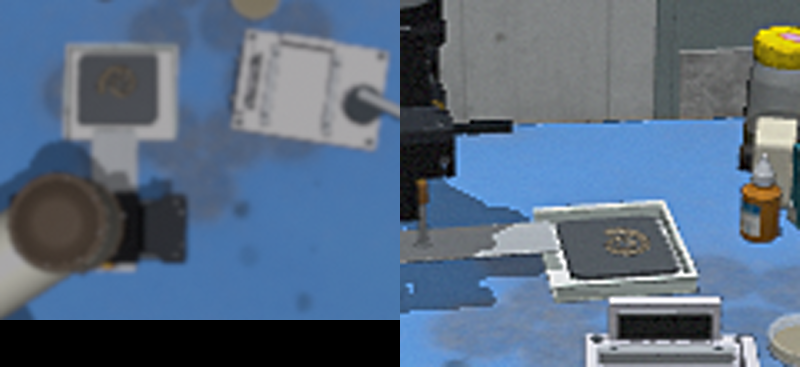

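Run:
```python
from seg import *
t=ld('top2')
im=t['image'].astype(int)
u=cv2.resize(t['image'][195:222,185:225],None,fx=18,fy=18,interpolation=cv2.INTER_CUBIC); cv2.imwrite('pics/b2.png',u[:,:,::-1])
for y in range(197,216,2): print(y,[tuple(im[y,x]) [0]-im[y,x,2]+100 for x in range(188,222)])
```

```text
197 [np.int64(99), np.int64(99), np.int64(99), np.int64(99), np.int64(99), np.int64(98), np.int64(98), np.int64(98), np.int64(99), np.int64(98), np.int64(99), np.int64(98), np.int64(98), np.int64(98), np.int64(98), np.int64(98), np.int64(98), np.int64(98), np.int64(99), np.int64(99), np.int64(99), np.int64(99), np.int64(99), np.int64(98), np.int64(99), np.int64(98), np.int64(99), np.int64(99), np.int64(98), np.int64(100), np.int64(100), np.int64(100), np.int64(100), np.int64(100)]
199 [np.int64(99), np.int64(99), np.int64(100), np.int64(100), np.int64(100), np.int64(99), np.int64(98), np.int64(96), np.int64(95), np.int64(94), np.int64(95), np.int64(94), np.int64(95), np.int64(95), np.int64(94), np.int64(94), np.int64(95), np.int64(96), np.int64(94), np.int64(94), np.int64(94), np.int64(94), np.int64(96), np.int64(98), np.int64(99), np.int64(99), np.int64(99), np.int64(100), np.int64(100), np.int64(100), np.int64(100), np.int64(99), np.int64(100), np.int64(100)]
201 [np.int64(94), np.int64(95), np.int64(95), np.int64(96), np.int64(97), np.int64(96), np.int64(97), np.int64(95), np.int6
[... 3023 characters left out ...]
nt64(93), np.int64(93), np.int64(93), np.int64(92), np.int64(84), np.int64(64), np.int64(40), np.int64(24), np.int64(19), np.int64(18), np.int64(22), np.int64(26), np.int64(34), np.int64(40), np.int64(45), np.int64(49)]
215 [np.int64(72), np.int64(65), np.int64(60), np.int64(61), np.int64(62), np.int64(67), np.int64(81), np.int64(93), np.int64(95), np.int64(96), np.int64(95), np.int64(95), np.int64(95), np.int64(94), np.int64(96), np.int64(96), np.int64(96), np.int64(96), np.int64(95), np.int64(94), np.int64(93), np.int64(91), np.int64(81), np.int64(58), np.int64(30), np.int64(16), np.int64(11), np.int64(12), np.int64(12), np.int64(15), np.int64(18), np.int64(23), np.int64(29), np.int64(35)]
```

View pics/b2.png

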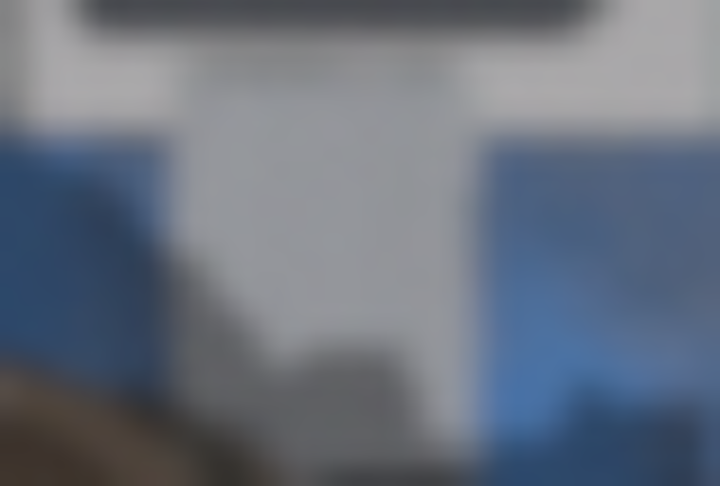

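Run:
```python
from seg import *
t=ld('top2')
for p in [(193.8,204),(211.3,204),(202.5,197.4)]: print(np.round(onz(t,p,.0225)*1000,1))
for p in [(189.2,194.5),(217.3,194.5),(203.2,196)]: print('slab',np.round(onz(t,p,.012)*1000,1))
for p in [(203,202)]: print('traylip',np.round(onz(t,p,.003)*1000,1))
c,u,m=cont(t,(176,160,233,208),lambda u:(u.sum(-1)<330)&(u[...,2]-u[...,0]<45)); print(rect(t,c,.012)[1])
```

```text
[564.1 141.3  22.5]
[564.9  84.6  22.5]
[586.  113.7  22.5]
slab [596.2 159.   12. ]
slab [597.4  66.8  12. ]
slab [591.9 112.8  12. ]
traylip [573.1 114.    3. ]
((635.4364624023438, 112.54232788085938), (88.79188537597656, 97.72318267822266), 0.7670630812644958)
```

step_arm([
  [[0,0,0,-0.4,0.4,-0.14,0],[0,0,0,-0.4,0.8,-0.14,0],[0,0,0,-0.4,1.2,-0.14,0],[0,0,0,-0.4,1.6,-0.14,0],[0,0,0,-0.4,1.7,-0.14,0]],
])

```text
time_s: 6.97
tcp_pos: [0.4551, 0.1095, 0.0463]
ee_rot: [[1.0, -0.002, -0.014], [0.014, -0.001, 1.0], [-0.002, -1.0, -0.001]]
wrist_force: [0.9, -0.4, -1.6]
gripper_width: 0.178
```

```bash
python3 go.py 456 110 46 0.8
```

```text
t 6.97 tcp [455.1 109.5  46.3] yaw 0.78 down [-0.002  -1.     -0.0012] F [ 0.9 -0.4 -1.6] M [ 0.03 -0.02  0.03] g 0.178
rv [ 0.0012 -0.0004 -0.002 ] shift cm [0.09 0.03 0.05]
```

step_arm([
  [[0,0,0,0,0.03,0,0],[0,0,0,0,0.06,0,0],[0,0,0,0,0.06,0,0],[0,0,0,0,0.06,0,0],[0,0,0,0,0.06,0,0]],
])

```text
time_s: 7.38
tcp_pos: [0.4557, 0.1098, 0.0467]
ee_rot: [[1.0, -0.0, -0.014], [0.014, -0.0, 1.0], [-0.0, -1.0, -0.0]]
wrist_force: [-0.3, -0.8, -2.2]
gripper_width: 0.182
```

```bash
python3 go.py 456 110 46 0.8
```

```text
t 7.38 tcp [455.7 109.8  46.7] yaw 0.78 down [-4.e-04 -1.e+00 -2.e-04] F [-0.3 -0.8 -2.2] M [-0.04 -0.04 -0.02] g 0.182
rv [ 0.0002 -0.0003 -0.0004] shift cm [0.04 0.07 0.02]
```

step_arm([
  [[0,0,0,0,0.03,0,0],[0,0,0,0,0.06,0,0],[0,0,0,0,0.09,0,0],[0,0,0,0,0.09,0,0],[0,0,0,0,0.09,0,0]],
])

```text
time_s: 7.8
tcp_pos: [0.4556, 0.1098, 0.0456]
ee_rot: [[1.0, -0.001, -0.014], [0.014, -0.0, 1.0], [-0.001, -1.0, -0.0]]
wrist_force: [-0.1, 0.3, -1.2]
gripper_width: 0.18
```

```bash
python3 go.py 456 110 46 0.8
```

```text
t 7.8 tcp [455.6 109.8  45.6] yaw 0.78 down [-6.e-04 -1.e+00 -4.e-04] F [-0.1  0.3 -1.2] M [-0.01 -0.03 -0.01] g 0.18
rv [ 0.0004 -0.0003 -0.0006] shift cm [ 0.04 -0.04  0.02]
```

step_arm([
  [[0,0,0,0,0.03,0,0],[0,0,0,0,0.06,0,0],[0,0,0,0,0.06,0,0],[0,0,0,0,0.06,0,0],[0,0,0,0,0.06,0,0]],
])

```text
time_s: 8.22
tcp_pos: [0.4556, 0.1098, 0.0451]
ee_rot: [[1.0, -0.001, -0.014], [0.014, -0.0, 1.0], [-0.001, -1.0, -0.0]]
wrist_force: [-0.8, -0.3, 0.5]
gripper_width: 0.18
```

```bash
python3 go.py 456 110 46 0.8;python3 -c "
from h import *
for i in range(3):
  optics.capture('top'); s=r.sense(); print(np.round(s['wrist_force'],2),np.round(s['moment'],3))"
```

```text
t 8.22 tcp [455.6 109.8  45.1] yaw 0.78 down [-6.e-04 -1.e+00 -4.e-04] F [-0.8 -0.3  0.5] M [-0.02 -0.01  0.04] g 0.18
rv [ 0.0004 -0.0003 -0.0006] shift cm [ 0.04 -0.09  0.02]
[-0.35  0.28  0.06] [-0.037  0.019  0.018]
[-1.04  0.84  0.41] [-0.009 -0.014 -0.005]
[ 0.04  0.69 -0.62] [-0.02   0.018 -0.047]
```

step_arm([
  [[0,0,0,0.4,0,0,0],[0,0,0,0.8,0,0,0],[0,0,0,1.2,0,0,0],[0,0,0,1.6,0,0,0],[0,0,0,2.0,0,0,0]],
])

```text
time_s: 8.78
tcp_pos: [0.4757, 0.1099, 0.0449]
ee_rot: [[1.0, -0.001, -0.013], [0.013, -0.001, 1.0], [-0.001, -1.0, -0.001]]
wrist_force: [-2.7, -0.1, 1.4]
gripper_width: 0.178
```

```bash
python3 go.py 456 110 46 0.8
python3 - <<'E'
from seg import *
t=cap('top','top3.png')
c,u,m=cont(t,(176,160,233,208),lambda u:(u.sum(-1)<330)&(u[...,2]-u[...,0]<45)); print(rect(t,c,.012)[1])
E
```

```text
t 8.78 tcp [475.7 109.9  44.9] yaw 0.77 down [-1.5e-03 -1.0e+00 -8.0e-04] F [-2.7 -0.1  1.4] M [ 0.01  0.47 -0.01] g 0.178
rv [ 0.0008 -0.0005 -0.0015] shift cm [-1.97 -0.1   0.04]
((639.9078369140625, 112.22157287597656), (91.1829605102539, 98.33063507080078), 1.4194339513778687)
```

step_arm([
  [[0,0,0,0.3,0,0,0],[0,0,0,0.6,0,0,0],[0,0,0,0.9,0,0,0],[0,0,0,1.2,0,0,0],[0,0,0,1.5,0,0,0]],
])

```text
time_s: 9.25
tcp_pos: [0.4908, 0.1102, 0.0451]
ee_rot: [[1.0, -0.001, -0.014], [0.014, -0.0, 1.0], [-0.001, -1.0, -0.0]]
wrist_force: [-2.9, 0.5, 3.8]
gripper_width: 0.181
```

```bash
python3 go.py 456 110 46 0.8
python3 - <<'E'
from seg import *
t=cap('top','top4.png');cap('side','side4.png')
c,u,m=cont(t,(176,160,233,208),lambda u:(u.sum(-1)<330)&(u[...,2]-u[...,0]<45)); print(rect(t,c,.012)[1])
a=cv2.imread('pics/top4.png')[150:230,170:250]; b=cv2.imread('pics/side4.png')[150:220,210:310]
a=cv2.resize(a,(400,400),interpolation=cv2.INTER_CUBIC); b=cv2.resize(b,(400,280),interpolation=cv2.INTER_CUBIC)
o=np.zeros((400,800,3),np.uint8);o[:,:400]=a;o[:280,400:]=b;cv2.imwrite('pics/c4.png',o)
E
```

```text
t 9.25 tcp [490.8 110.2  45.1] yaw 0.78 down [-8.e-04 -1.e+00 -5.e-04] F [-2.9  0.5  3.8] M [-0.02  0.62 -0.01] g 0.181
rv [ 0.0005 -0.0003 -0.0008] shift cm [-3.48 -0.09  0.03]
((639.8666381835938, 112.42083740234375), (92.14997100830078, 97.96727752685547), 0.7653132677078247)
```

View pics/c4.png

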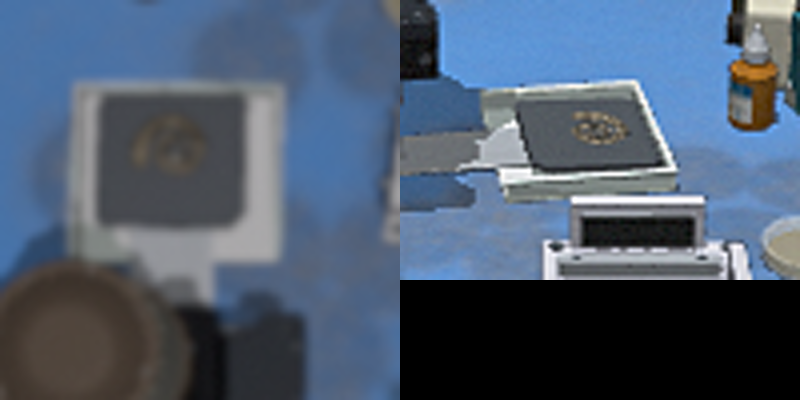

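step_arm([
  [[0,0,0,0.5,0,0,0],[0,0,0,1.0,0,0,0],[0,0,0,1.5,0,0,0],[0,0,0,2.0,0,0,0],[0,0,0,2.5,0,0,0]],
])

```text
time_s: 9.77
tcp_pos: [0.5157, 0.1104, 0.0453]
ee_rot: [[1.0, -0.002, -0.014], [0.014, -0.001, 1.0], [-0.002, -1.0, -0.001]]
wrist_force: [-5.4, -0.5, 9.2]
gripper_width: 0.176
```

step_arm([
  [[0,0,0,0.5,0,0,0],[0,0,0,1.0,0,0,0],[0,0,0,1.5,0,0,0],[0,0,0,2.0,0,0,0],[0,0,0,2.5,0,0,0]],
])

```text
time_s: 10.18
tcp_pos: [0.5406, 0.1107, 0.0457]
ee_rot: [[1.0, -0.002, -0.014], [0.014, -0.001, 1.0], [-0.002, -1.0, -0.001]]
wrist_force: [-5.9, -0.1, 9.3]
gripper_width: 0.183
```

```bash
python3 go.py 555 111 46 0.8
python3 - <<'E'
from seg import *
t=cap('top','top5.png')
c,u,m=cont(t,(176,160,233,208),lambda u:(u.sum(-1)<330)&(u[...,2]-u[...,0]<45)); print(rect(t,c,.012)[1])
E
```

```text
t 10.18 tcp [540.6 110.7  45.7] yaw 0.79 down [-0.0018 -1.     -0.0011] F [-5.9 -0.1  9.3] M [-0.04  1.65 -0.01] g 0.183
rv [ 0.0011 -0.0001 -0.0018] shift cm [ 1.44 -0.03  0.01]
((619.8123779296875, 111.45982360839844), (131.84671020507812, 187.5120391845703), 1.069572925567627)
```

step_arm([
  [[0,0,0,0.35,-0.03,0,0],[0,0,0,0.7,-0.03,0,0],[0,0,0,1.1,-0.03,0,0],[0,0,0,1.4,-0.03,0,0],[0,0,0,1.4,-0.03,0,0]],
])

```text
time_s: 10.65
tcp_pos: [0.5553, 0.111, 0.0458]
ee_rot: [[1.0, -0.001, -0.014], [0.014, -0.001, 1.0], [-0.001, -1.0, -0.001]]
wrist_force: [-3.0, -0.6, 6.4]
gripper_width: 0.18
```

```bash
python3 go.py 555 111 46 0.8
python3 - <<'E'
from seg import *
t=cap('top','top6.png');cap('side','side6.png')
a=cv2.imread('pics/top6.png')[150:230,170:250]; b=cv2.imread('pics/side6.png')[150:220,210:310]
a=cv2.resize(a,(400,400),interpolation=cv2.INTER_CUBIC); b=cv2.resize(b,(400,280),interpolation=cv2.INTER_CUBIC)
o=np.zeros((400,800,3),np.uint8);o[:,:400]=a;o[:280,400:]=b;cv2.imwrite('pics/c6.png',o)
E
```

```text
t 10.65 tcp [555.3 111.   45.8] yaw 0.79 down [-6.e-04 -1.e+00 -8.e-04] F [-3.  -0.6  6.4] M [-0.24  0.85 -0.01] g 0.18
rv [ 0.0008 -0.0002 -0.0006] shift cm [-0.03 -0.02  0.  ]
```

View pics/c6.png

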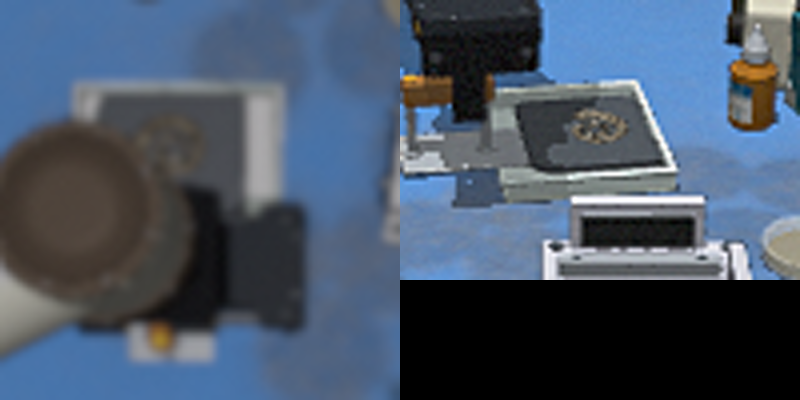

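step_arm([
  [[0,0,0,0,-0.05,0,0],[0,0,0,0,-0.15,0,0],[0,0,0,-0.05,-0.3,0,0],[0,0,0,-0.1,-0.5,0,0],[0,0,0,-0.15,-0.7,0,0]],
])

```text
time_s: 11.17
tcp_pos: [0.5527, 0.111, 0.0517]
ee_rot: [[1.0, -0.002, -0.013], [0.013, -0.001, 1.0], [-0.002, -1.0, -0.001]]
wrist_force: [-0.8, -0.1, -2.4]
gripper_width: 0.179
```

```bash
python3 go.py 555 111 106 0.8
python3 - <<'E'
from seg import *
cap('side','side7.png')
b=cv2.imread('pics/side7.png')[150:220,210:310]
cv2.imwrite('pics/c7.png',cv2.resize(b,None,fx=7,fy=7,interpolation=cv2.INTER_CUBIC))
E
```

```text
t 11.17 tcp [552.7 111.   51.7] yaw 0.77 down [-1.9e-03 -1.0e+00 -8.0e-04] F [-0.8 -0.1 -2.4] M [-0.    0.13 -0.02] g 0.179
rv [ 0.0008 -0.0006 -0.0019] shift cm [ 0.22 -5.43 -0.  ]
```

View pics/c7.png

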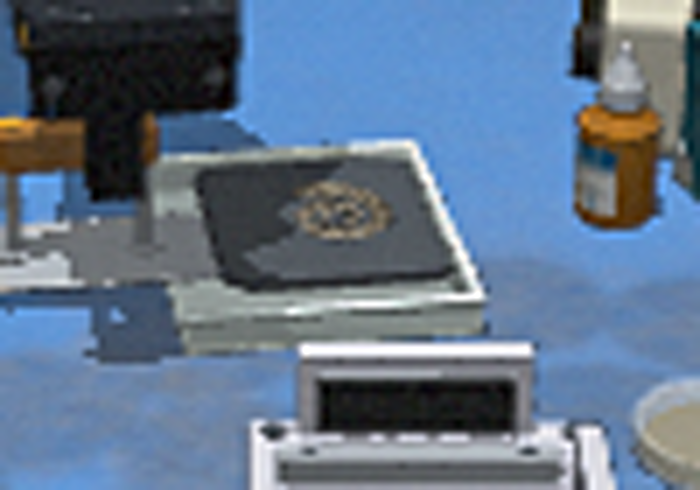

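step_arm([
  [[0,0,0,0,-0.3,0,0],[0,0,0,0,-0.8,0,0],[0,0,0,0,-1.4,0,0],[0,0,0,0,-2,0,0],[0,0,0,0,-2.5,0,0]],
])

```text
time_s: 11.63
tcp_pos: [0.5534, 0.1112, 0.0783]
ee_rot: [[1.0, 0.0, -0.014], [0.014, 0.0, 1.0], [0.0, -1.0, 0.0]]
wrist_force: [-0.3, -0.5, -3.1]
gripper_width: 0.181
```

step_arm([
  [[0,0,0,0,-0.5,0,0],[0,0,0,0,-0.9,0,0],[0,0,0,0,-1.2,0,0],[0,0,0,0,-1.3,0,0],[0,0,0,0,-1.3,0,0]],
])

```text
time_s: 12.05
tcp_pos: [0.5531, 0.1111, 0.0905]
ee_rot: [[1.0, -0.0, -0.014], [0.014, -0.0, 1.0], [-0.0, -1.0, -0.0]]
wrist_force: [-0.2, -0.3, -2.8]
gripper_width: 0.179
```

```bash
python3 go.py 555 111 106 0.8
python3 - <<'E'
from seg import *
cap('side','side8.png');cap('top','top8.png')
b=cv2.imread('pics/side8.png')[130:220,200:310]
cv2.imwrite('pics/c8.png',cv2.resize(b,None,fx=6.5,fy=6.5,interpolation=cv2.INTER_CUBIC))
E
```

```text
t 12.05 tcp [553.1 111.1  90.5] yaw 0.78 down [-3.e-04 -1.e+00 -2.e-04] F [-0.2 -0.3 -2.8] M [-0.03  0.15  0.01] g 0.179
rv [ 0.0002 -0.0004 -0.0003] shift cm [ 0.19 -1.55 -0.02]
```

View pics/c8.png

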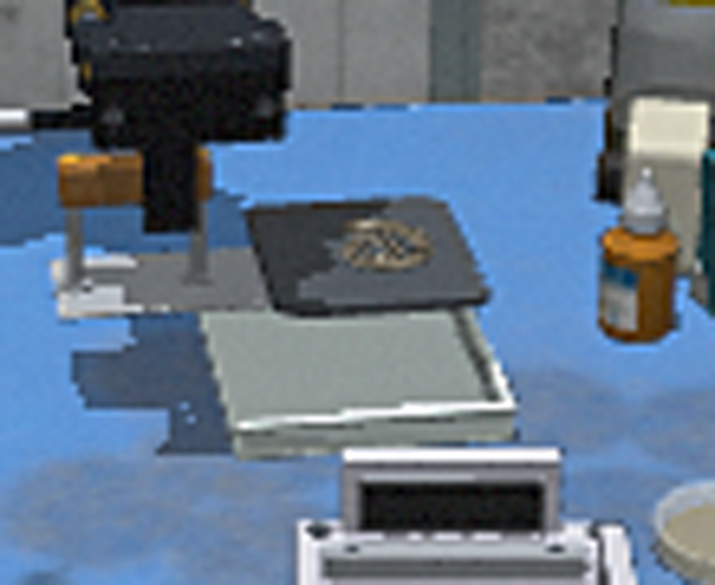

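The slab sits level on the blade, clear of the tray (slab at (365,250) in the zoom). Now I'll carry it across smoothly.

step_arm([
  [[0,0.003,0,0,-0.3,-0.3,0],[0,0.01,0,0,-0.7,-0.9,0],[0,0.02,0,0,-1.2,-1.8,0],[0,0.03,0,0,-1.6,-3.0,0],[0,0.042,0,0,-1.9,-4.5,0]],
])

```text
time_s: 12.57
tcp_pos: [0.554, 0.0652, 0.1101]
ee_rot: [[1.0, 0.0, 0.029], [-0.029, -0.0, 1.0], [0.0, -1.0, -0.0]]
wrist_force: [0.5, -0.8, -3.6]
gripper_width: 0.18
```

step_arm([
  [[0,0.012,0,0,-0.1,-1.5,0],[0,0.024,0,0,-0.1,-3,0],[0,0.036,0,0,-0.1,-4.5,0],[0,0.048,0,0,-0.1,-6,0],[0,0.06,0,0,-0.1,-7.5,0]],
])

```text
time_s: 12.98
tcp_pos: [0.5513, -0.0108, 0.1108]
ee_rot: [[0.996, -0.0, 0.09], [-0.09, -0.0, 0.996], [-0.0, -1.0, -0.0]]
wrist_force: [-0.5, -0.3, -3.2]
gripper_width: 0.18
```

```bash
python3 go.py 552.2 -101.1 110 -8.1
```

```text
t 12.98 tcp [551.3 -10.8 110.8] yaw -5.18 down [-3.e-04 -1.e+00 -4.e-04] F [-0.5 -0.3 -3.2] M [-0.03  0.14  0.  ] g 0.18
rv [ 0.0004  0.051  -0.0003] shift cm [ 0.9   0.09 -8.99]
```

step_arm([
  [[0,0.01,0,0.15,0,-1.5,0],[0,0.02,0,0.3,0,-2.9,0],[0,0.028,0,0.45,0,-4.2,0],[0,0.035,0,0.6,0,-5.3,0],[0,0.04,0,0.7,0,-6.3,0]],
])

```text
time_s: 13.4
tcp_pos: [0.5529, -0.0738, 0.1106]
ee_rot: [[0.992, -0.0, 0.129], [-0.129, -0.0, 0.992], [-0.0, -1.0, -0.0]]
wrist_force: [0.3, -0.1, -2.9]
gripper_width: 0.181
```

```bash
python3 go.py 552.2 -101.1 110 -8.1
```

```text
t 13.4 tcp [552.9 -73.8 110.6] yaw -7.44 down [-3.e-04 -1.e+00 -5.e-04] F [ 0.3 -0.1 -2.9] M [-0.08  0.07  0.02] g 0.181
rv [ 0.0005  0.0115 -0.0003] shift cm [ 0.29  0.06 -2.72]
```

step_arm([
  [[0,0.004,0,0.1,0,-0.8,0],[0,0.007,0,0.2,0,-1.5,0],[0,0.01,0,0.25,0,-2.1,0],[0,0.0115,0,0.29,0,-2.5,0],[0,0.0115,0,0.29,0,-2.72,0]],
])

```text
time_s: 13.82
tcp_pos: [0.5524, -0.1, 0.1103]
ee_rot: [[0.99, -0.001, 0.14], [-0.14, -0.0, 0.99], [-0.001, -1.0, -0.001]]
wrist_force: [0.2, -0.1, -2.8]
gripper_width: 0.182
```

```bash
python3 go.py 552.2 -101.1 110 -8.1
python3 - <<'E'
from seg import *
cap('side','side9.png');cap('top','top9.png')
a=cv2.imread('pics/top9.png')[150:230,235:325]; b=cv2.imread('pics/side9.png')[150:270,190:310]
a=cv2.resize(a,(400,356),interpolation=cv2.INTER_CUBIC); b=cv2.resize(b,(400,400),interpolation=cv2.INTER_CUBIC)
o=np.zeros((400,800,3),np.uint8);o[:356,:400]=a;o[:,400:]=b;cv2.imwrite('pics/c9.png',o)
E
```

```text
t 13.82 tcp [ 552.4 -100.   110.3] yaw -8.03 down [-7.e-04 -1.e+00 -5.e-04] F [ 0.2 -0.1 -2.8] M [ 0.02  0.13 -0.01] g 0.182
rv [ 0.0005  0.0013 -0.0007] shift cm [ 0.    0.03 -0.11]
```

View pics/c9.png

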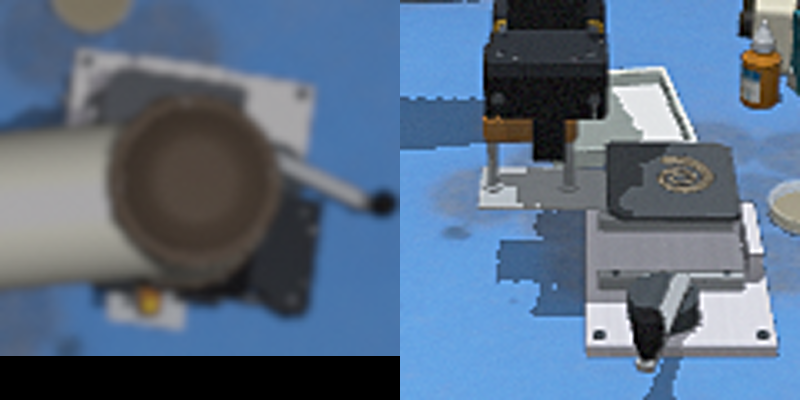

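Run:
```python
from seg import *
s=ld('side9')
a=np.radians(-8.03);X=np.array([np.cos(a),np.sin(a)]);Y=np.array([-X[1],X[0]])
c=np.array([552.4,-100])+84.7*X; print('slab pred',c)
cr=s['image'][185:222,250:302]; u=cv2.resize(cr,None,fx=14,fy=14,interpolation=cv2.INTER_CUBIC)[:,:,::-1].copy()
for sx,sy in [(-1,-1),(1,-1),(1,1),(-1,1)]:
    p=proj(s,np.r_[c+sx*45*X+sy*50*Y,78.4]/1000); q=tuple(int(v) for v in (p-[250,185]+.5)*14-.5); print(p); cv2.drawMarker(u,q,(0,0,255),cv2.MARKER_CROSS,20,1)
cv2.imwrite('pics/s9.png',u)
```

```text
slab pred [ 636.26952176 -111.83187725]
[251.91546478 213.48467217]
[292.72285373 213.56313346]
[288.60028533 191.49219628]
[251.17438864 191.37779866]
```

View pics/s9.png

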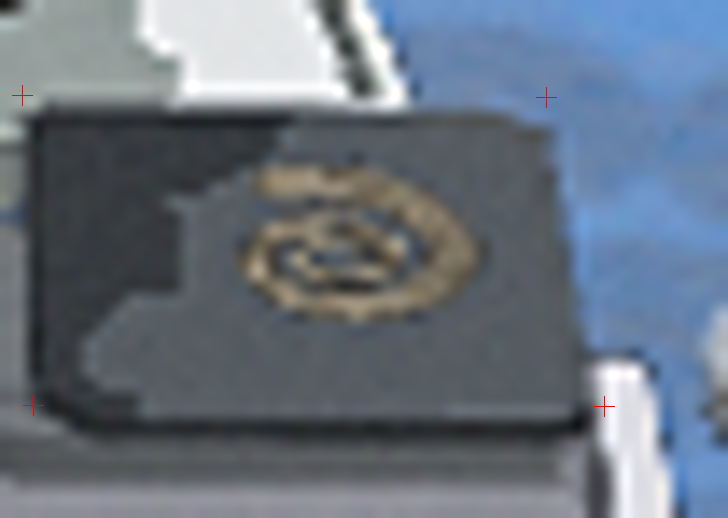

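Run:
```python
from seg import *
def draw(nm,c,yaw,z,box,f):
    d=ld(nm);x0,y0,x1,y1=box
    u=cv2.resize(d['image'][y0:y1,x0:x1],None,fx=f,fy=f,interpolation=cv2.INTER_CUBIC)[:,:,::-1].copy()
    a=np.radians(yaw);X=np.array([np.cos(a),np.sin(a)]);Y=np.array([-X[1],X[0]])
    for sx,sy in [(-1,-1),(1,-1),(1,1),(-1,1)]:
        p=proj(d,np.r_[np.array(c)+sx*45*X+sy*50*Y,z]/1000); q=tuple(int(v) for v in (p-[x0,y0]+.5)*f-.5); cv2.drawMarker(u,q,(0,0,255),cv2.MARKER_CROSS,16,1)
    return cv2.resize(u,(400,int(400*u.shape[0]/u.shape[1])),interpolation=cv2.INTER_AREA)
a=draw('side4',(639.9,112.4),.77,12,(232,165,282,200),14)
b=draw('side8',(638.0,112.3),.77,58.6,(232,150,282,185),14)
c=draw('top9',(636.3,-111.8),-8.03,78.4,(250,155,300,190),14)
d=draw('top8',(638,112.3),.77,58.6,(180,155,230,190),14)
cv2.imwrite('pics/d9.png',np.vstack([np.hstack([a,b]),np.hstack([c,d])]))
```

```text
(no output)
```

View pics/d9.png

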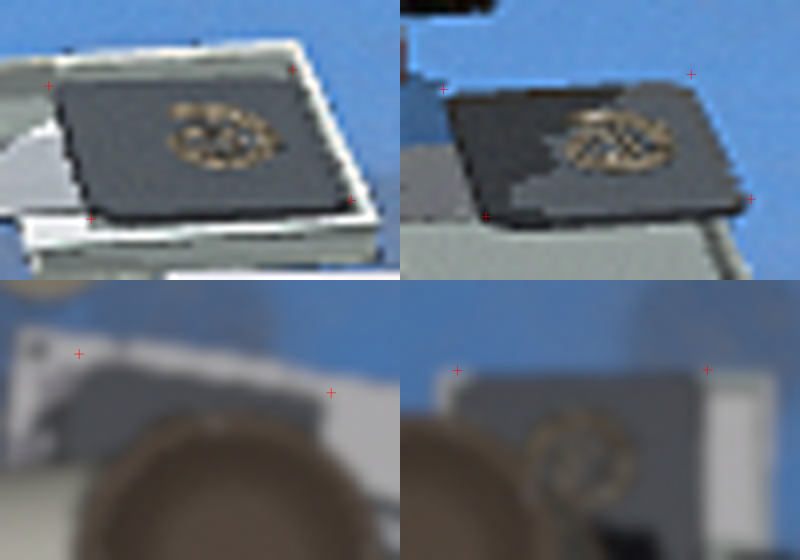

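Run:
```python
from seg import *
def prof(nm,cols,r0,r1):
    d=ld(nm); g=d['image'].astype(float).sum(2)
    out=[]
    for c in cols:
        col=cv2.GaussianBlur(g[r0:r1,c-1:c+2].mean(1)[:,None],(1,3),0)[:,0]
        fine=np.interp(np.arange(0,len(col)-1,.05),np.arange(len(col)),col); k=np.argmin(np.gradient(fine)); 
        # half-level crossing
        lo,hi=col.min(),col.max(); out.append((c,r0+k*.05)); 
    return d,out
for nm,cols,r0,r1,z,c,yaw in [('top4',range(192,214,3),158,172,.012,(639.9,112.4),.77),('top8',range(196,214,3),158,172,.0586,(638,112.3),.77),('top9',range(264,286,3),158,175,.0784,(636.3,-111.8),-8.03)]:
    d,o=prof(nm,cols,r0,r1); a=np.radians(yaw);X=np.array([np.cos(a),np.sin(a)])
    print(nm,[ (q[0],round(q[1],1),round(float((onz(d,q,z)[:2]*1000-c)@X),1)) for q in o])
```

```text
top4 [(192, np.float64(168.8), 42.6), (195, np.float64(168.0), 45.1), (198, np.float64(168.0), 45.1), (201, np.float64(168.0), 45.1), (204, np.float64(168.3), 44.2), (207, np.float64(168.0), 45.1), (210, np.float64(168.8), 42.5), (213, np.float64(168.0), 45.0)]
top8 [(196, np.float64(166.4), 43.2), (199, np.float64(165.3), 46.7), (202, np.float64(165.6), 45.9), (205, np.float64(166.2), 43.9), (208, np.float64(165.8), 45.2), (211, np.float64(165.8), 45.1)]
top9 [(264, np.float64(165.5), 41.9), (267, np.float64(165.0), 44.7), (270, np.float64(165.0), 46.2), (273, np.float64(166.2), 44.2), (276, np.float64(166.2), 45.6), (279, np.float64(167.2), 43.9), (282, np.float64(167.2), 45.4), (285, np.float64(168.0), 44.0)]
```

Run:
```python
from seg import *
def prof(nm,cols,r0,r1,sg):
    d=ld(nm); g=d['image'].astype(float).sum(2); out=[]
    for c in cols:
        col=g[r0:r1,c-1:c+2].mean(1)
        fine=np.interp(np.arange(0,len(col)-1,.05),np.arange(len(col)),col); fine=np.convolve(fine,np.ones(20)/20,'same'); gr=np.gradient(fine)*sg; gr[:20]=0;gr[-20:]=0
        out.append((c,r0+np.argmax(gr)*.05))
    return d,out
for nm,cols,r0,r1,sg,z,c,yaw in [('side4',range(248,268,3),168,182,-1,.012,(639.9,112.4),.77),('side8',range(260,275,3),152,167,-1,.0586,(638,112.3),.77),('side8',range(250,275,3),170,182,1,.0496,(638,112.3),.77),('side9',range(270,286,3),187,199,-1,.0784,(636.3,-111.8),-8.03),('side9',range(258,288,3),208,222,1,.0694,(636.3,-111.8),-8.03)]:
    d,o=prof(nm,cols,r0,r1,sg); a=np.radians(yaw);Y=np.array([-np.sin(a),np.cos(a)])
    print(nm,[ (q[0],round(float(q[1]),1),round(float((onz(d,q,z)[:2]*1000-c)@Y),1)) for q in o])
```

```text
side4 [(248, 174.5, 50.6), (251, 171.6, 68.3), (254, 171.6, 67.0), (257, 171.6, 65.8), (260, 171.5, 64.8), (263, 171.5, 63.5), (266, 170.6, 68.4)]
side8 [(260, 159.6, 48.6), (263, 159.6, 47.3), (266, 160.5, 39.8), (269, 160.6, 38.3), (272, 164.9, 8.6)]
side8 [(250, 178.5, -46.5), (253, 178.5, -47.7), (256, 177.6, -43.4), (259, 177.6, -44.6), (262, 177.6, -45.7), (265, 177.6, -46.9), (268, 177.5, -47.8), (271, 176.6, -43.5), (274, 176.6, -44.7)]
side9 [(270, 191.6, 49.4), (273, 192.5, 44.8), (276, 192.6, 44.6), (279, 192.5, 44.9), (282, 192.5, 44.9), (285, 192.6, 44.7)]
side9 [(258, 219.5, -60.4), (261, 219.5, -60.4), (264, 219.5, -60.4), (267, 219.5, -60.4), (270, 219.5, -60.3), (273, 219.5, -60.3), (276, 219.5, -60.3), (279, 219.5, -60.3), (282, 219.5, -60.3), (285, 219.5, -60.2)]
```

Run:
```python
from seg import *
d=ld('top9'); g=d['image'].astype(float).sum(2)
c=np.array([636.3,-111.8]);a=np.radians(-8.03);X=np.array([np.cos(a),np.sin(a)]);Y=np.array([-np.sin(a),np.cos(a)])
for r in range(168,178):
    print(r,g[r,284:298].astype(int))
    for lo,hi,sg in[(285,297,1)]:
        row=g[r,lo:hi]; fine=np.interp(np.arange(0,len(row)-1,.05),np.arange(len(row)),row); fine=np.convolve(fine,np.ones(20)/20,'same');gr=np.gradient(fine);gr[:20]=0;gr[-20:]=0
        q=(lo+np.argmax(gr)*.05,r); w=onz(d,q,.0784)[:2]*1000-c; print('   ',q,np.round([w@X,w@Y],1))
s=ld('side9'); gs=s['image'].astype(int).sum(2)
print(gs[186:224,264]);print(gs[186:224,276])
for z in (.0784,.0724):
  for sy in(-50,50): print(z,sy,proj(s,np.r_[c+sy*Y,z*1000]/1000))
```

```text
168 [355 361 381 408 428 450 475 489 493 491 482 468 454 446]
    (np.float64(286.5), 168) [ 44.9 -36. ]
169 [259 269 291 316 339 383 441 481 500 502 498 498 493 490]
    (np.float64(289.5), 169) [ 43.2 -45.8]
170 [223 228 237 246 260 303 383 457 494 502 504 501 504 503]
    (np.float64(289.55), 170) [ 40.  -46.3]
171 [217 218 220 222 228 268 360 448 492 502 504 501 503 504]
    (np.float64(289.55), 171) [ 36.9 -46.8]
172 [207 208 207 210 218 270 366 457 495 502 503 502 501 502]
    (np.float64(289.55), 172) [ 33.7 -47.2]
173 [206 202 198 197 206 269 384 468 500 503 504 503 501 501]
    (np.float64(289.55), 173) [ 30.6 -47.7]
174 [193 198 197 198 203 265 379 465 500 503 503 502 501 501]
    (np.float64(289.55), 174) [ 27.4 -48.1]
175 [174 179 188 195 201 244 339 427 477 498 502 504 502 503]
    (np.float64(289.55), 175) [ 24.3 -48.5]
176 [160 165 170 183 194 218 275 355 429 477 499 502 503 503]
    (np.float64(290.55), 176) [ 21.6 -52.1]
177 [158 157 160 165 178 190 221 273 352 430 480 500 502 502]
    (np.float64(291.55), 177) [ 18.9 -55.6]
[685 683 685 691 700 729 450 128 167 182 174 173 196 284 278 286 285 278
 273 282 275 271 274 285 275 277 281 287 273 124 223 278 260 325 450 429
 427 429]
[730 732 719 582 390 337 554 230 270 277 278 334 311 279 268 326 218 185
 418 178 410 304 257 275 273 273 283 280 283 113 193 287 258 334 448 432
 433 425]
0.0784 -50 [272.35094951 213.51506105]
0.0784 50 [269.91505217 191.42786636]
0.0724 -50 [272.25206392 215.82003886]
0.0724 50 [269.83112553 193.60411108]
```

step_arm([
  [[0,0.001,0,0,0.3,-0.05,0],[0,0.001,0,0,0.9,-0.1,0],[0,0.001,0,0,1.6,-0.13,0],[0,0.001,0,0,2.3,-0.13,0],[0,0.001,0,0,2.8,-0.13,0]],
])

```text
time_s: 14.33
tcp_pos: [0.5515, -0.1007, 0.0809]
ee_rot: [[0.99, -0.003, 0.14], [-0.14, -0.0, 0.99], [-0.003, -1.0, -0.001]]
wrist_force: [-0.2, -0.8, -2.6]
gripper_width: 0.183
```

step_arm([
  [[0,0,0,0,0.35,0,0],[0,0,0,0,0.6,0,0],[0,0,0,0,0.75,0,0],[0,0,0,0,0.8,0,0],[0,0,0,0,0.8,0,0]],
])

```text
time_s: 14.75
tcp_pos: [0.5523, -0.1009, 0.0744]
ee_rot: [[0.99, -0.001, 0.14], [-0.14, -0.0, 0.99], [-0.0, -1.0, -0.001]]
wrist_force: [0.1, 0.4, -3.2]
gripper_width: 0.182
```

```bash
python3 go.py 552.2 -102 68 -8.1
python3 - <<'E'
from seg import *
cap('side','side10.png');cap('top','top10.png')
a=cv2.imread('pics/top10.png')[155:205,240:320]; b=cv2.imread('pics/side10.png')[180:270,220:310]
a=cv2.resize(a,(400,250),interpolation=cv2.INTER_CUBIC); b=cv2.resize(b,(400,400),interpolation=cv2.INTER_CUBIC)
o=np.zeros((400,800,3),np.uint8);o[:250,:400]=a;o[:,400:]=b;cv2.imwrite('pics/c10.png',o)
E
```

```text
t 14.75 tcp [ 552.3 -100.9   74.4] yaw -8.07 down [-4.e-04 -1.e+00 -5.e-04] F [ 0.1  0.4 -3.2] M [-0.06  0.12 -0.  ] g 0.182
rv [ 0.0005  0.0005 -0.0004] shift cm [ 0.01  0.64 -0.11]
```

View pics/c10.png

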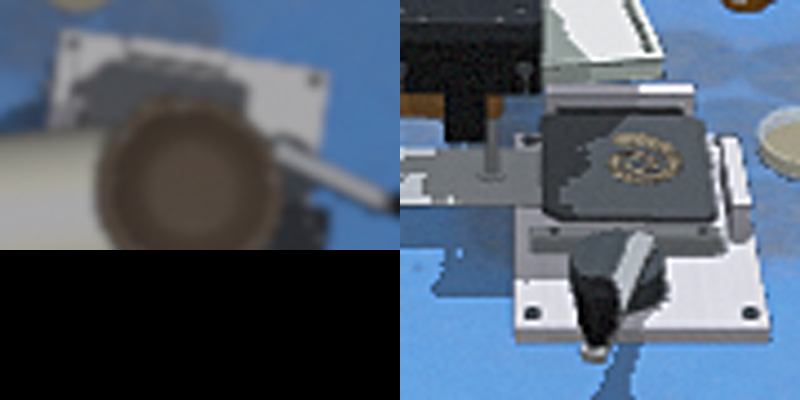

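Run:
```python
from seg import *
d=ld('top10'); g=d['image'].astype(float).sum(2)
c=np.array([636.2,-112.8]);a=np.radians(-8.1);X=np.array([np.cos(a),np.sin(a)]);Y=np.array([-np.sin(a),np.cos(a)])
for r in range(169,177):
    row=g[r,284:298]; 
    try:
        k=np.where((row[:-1]<360)&(row[1:]>=360))[0][-1]; q=(284+k+(360-row[k])/(row[k+1]-row[k]),r); w=onz(d,q,.0425)[:2]*1000-c; print(q,np.round([w@X,w@Y],1))
    except Exception as e: print(r,row.astype(int))
t4=ld('top4'); g=t4['image'].astype(float).sum(2); c=np.array([639.9,112.4])
for r in range(175,190,3):
    print(r,g[r,185:196].astype(int),g[r,212:224].astype(int))
```

```text
(np.float64(284.3015873015873), 169) [ 48.1 -30.7]
(np.float64(285.2040816326531), 170) [ 45.3 -34.1]
(np.float64(287.6046511627907), 171) [ 43.2 -42.2]
(np.float64(288.8), 172) [ 40.6 -46.5]
(np.float64(289.12359550561797), 173) [ 37.5 -48. ]
(np.float64(289.0851063829787), 174) [ 34.2 -48.3]
(np.float64(288.968085106383), 175) [ 30.9 -48.4]
(np.float64(288.9191919191919), 176) [ 27.6 -48.7]
175 [400 412 458 447 352 253 220 216 218 219 219] [221 222 223 223 220 221 278 390 478 506 506 489]
178 [411 413 455 437 334 242 218 221 218 217 209] [216 223 224 225 223 220 276 391 479 506 507 494]
181 [418 419 459 431 318 236 220 219 221 218 214] [223 224 224 223 223 221 271 389 477 506 507 493]
184 [418 422 459 429 314 231 219 217 221 221 221] [226 223 230 226 226 221 275 391 479 508 508 496]
187 [424 435 466 426 307 228 221 224 223 224 222] [227 225 224 224 225 236 299 406 483 506 510 497]
```

step_arm([
  [[0,0,0,0,0.15,-0.04,0],[0,0,0,0,0.35,-0.08,0],[0,0,0,0,0.5,-0.08,0],[0,0,0,0,0.6,-0.08,0],[0,0,0,0,0.6,-0.08,0]],
])

```text
time_s: 15.27
tcp_pos: [0.5518, -0.1017, 0.068]
ee_rot: [[0.99, -0.001, 0.141], [-0.141, -0.0, 0.99], [-0.001, -1.0, -0.001]]
wrist_force: [0.0, -0.4, -2.6]
gripper_width: 0.18
```

```bash
python3 go.py 552.2 -102 68 -8.1
```

```text
t 15.27 tcp [ 551.8 -101.7   68. ] yaw -8.08 down [-1.3e-03 -1.0e+00 -7.0e-04] F [ 0.  -0.4 -2.6] M [0.04 0.06 0.08] g 0.18
rv [ 0.0007  0.0004 -0.0013] shift cm [ 0.05 -0.   -0.02]
```

step_arm([
  [[0,0,0,0,0.05,0,0],[0,0,0,0,0.1,0,0],[0,0,0,0,0.15,0,0],[0,0,0,0,0.2,0,0],[0,0,0,0,0.2,0,0]],
])

```text
time_s: 15.68
tcp_pos: [0.552, -0.1017, 0.0662]
ee_rot: [[0.99, -0.001, 0.14], [-0.14, -0.0, 0.99], [-0.001, -1.0, -0.001]]
wrist_force: [-0.3, 0.4, -1.4]
gripper_width: 0.182
```

```bash
python3 go.py 552.2 -102 68 -8.1
```

```text
t 15.68 tcp [ 552.  -101.7   66.2] yaw -8.07 down [-8.e-04 -1.e+00 -5.e-04] F [-0.3  0.4 -1.4] M [0.03 0.08 0.02] g 0.182
rv [ 0.0005  0.0005 -0.0008] shift cm [ 0.02 -0.18 -0.03]
```

step_arm([
  [[0,0,0,0,0.05,0,0],[0,0,0,0,0.1,0,0],[0,0,0,0,0.15,0,0],[0,0,0,0,0.2,0,0],[0,0,0,0,0.2,0,0]],
])

```text
time_s: 16.1
tcp_pos: [0.5524, -0.1017, 0.0645]
ee_rot: [[0.99, 0.0, 0.14], [-0.14, -0.001, 0.99], [0.0, -1.0, -0.0]]
wrist_force: [0.0, 0.2, -2.1]
gripper_width: 0.182
```

step_arm([
  [[0,0,0,0,0.05,0,0],[0,0,0,0,0.1,0,0],[0,0,0,0,0.15,0,0],[0,0,0,0,0.2,0,0],[0,0,0,0,0.2,0,0]],
])

```text
time_s: 16.52
tcp_pos: [0.5519, -0.1017, 0.0622]
ee_rot: [[0.99, -0.001, 0.14], [-0.14, -0.0, 0.99], [-0.001, -1.0, -0.001]]
wrist_force: [-0.4, 0.1, -1.0]
gripper_width: 0.181
```

```bash
python3 go.py 552.2 -102 60 -8.1
python3 - <<'E'
from seg import *
cap('side','side11.png');cap('top','top11.png')
a=cv2.imread('pics/top11.png')[155:205,240:320]; b=cv2.imread('pics/side11.png')[180:270,220:310]
a=cv2.resize(a,(400,250),interpolation=cv2.INTER_CUBIC); b=cv2.resize(b,(400,400),interpolation=cv2.INTER_CUBIC)
o=np.zeros((400,800,3),np.uint8);o[:250,:400]=a;o[:,400:]=b;cv2.imwrite('pics/c11.png',o)
E
```

```text
t 16.52 tcp [ 551.9 -101.7   62.2] yaw -8.07 down [-8.e-04 -1.e+00 -6.e-04] F [-0.4  0.1 -1. ] M [-0.06  0.01  0.02] g 0.181
rv [ 0.0006  0.0004 -0.0008] shift cm [ 0.03  0.22 -0.03]
```

View pics/c11.png

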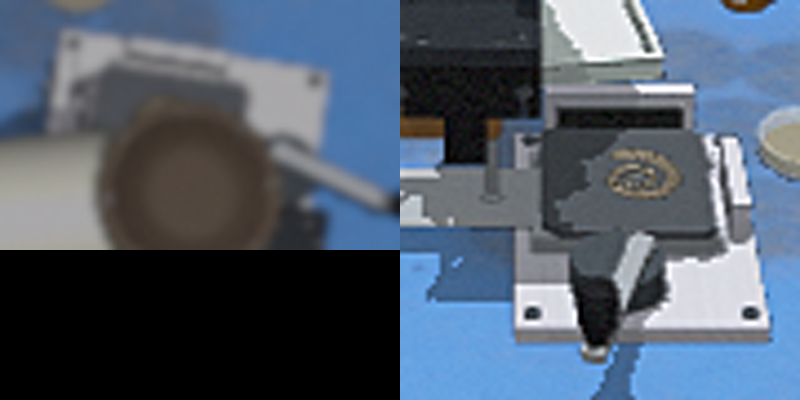

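step_arm([
  [[0,0,0,0,0.08,0,0],[0,0,0,0,0.16,0,0],[0,0,0,0,0.22,0,0],[0,0,0,-0.1,0.22,0,0],[0,0,0,-0.3,0.22,0,0]],
])

```text
time_s: 17.03
tcp_pos: [0.5491, -0.1013, 0.0601]
ee_rot: [[0.99, -0.001, 0.14], [-0.14, -0.0, 0.99], [-0.001, -1.0, -0.001]]
wrist_force: [-0.7, 0.3, -2.1]
gripper_width: 0.181
```

step_arm([
  [[0,0,0,-0.4,0,0,0],[0,0,0,-0.9,0,0,0],[0,0,0,-1.5,0,0,0],[0,0,0,-2.1,0,0,0],[0,0,0,-2.7,0,0,0]],
])

```text
time_s: 17.45
tcp_pos: [0.5214, -0.0974, 0.0602]
ee_rot: [[0.99, -0.001, 0.14], [-0.14, -0.0, 0.99], [-0.001, -1.0, -0.001]]
wrist_force: [0.2, 0.1, -1.6]
gripper_width: 0.184
```

```bash
python3 go.py 438 -85.5 60 -8.1
python3 - <<'E'
from seg import *
cap('side','side12.png')
b=cv2.imread('pics/side12.png')[180:270,200:310]
b=cv2.resize(b,None,fx=5,fy=5,interpolation=cv2.INTER_CUBIC)
cv2.imwrite('pics/c12.png',b)
E
```

```text
t 17.45 tcp [521.4 -97.4  60.2] yaw -8.07 down [-8.e-04 -1.e+00 -6.e-04] F [ 0.2  0.1 -1.6] M [-0.06  0.   -0.02] g 0.184
rv [ 0.0006  0.0005 -0.0008] shift cm [-8.43  0.03  0.  ]
```

View pics/c12.png

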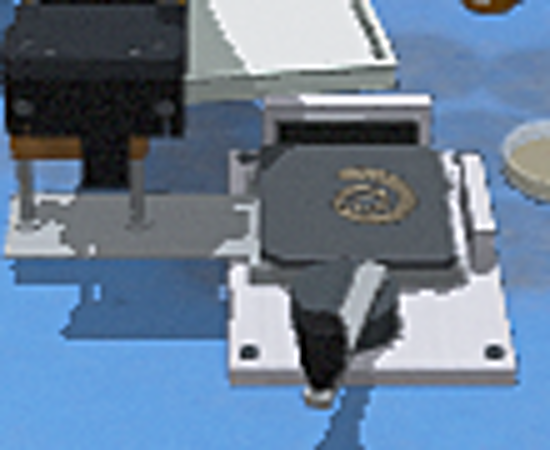

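The slab stayed on the rails while the blade moved back 30 mm, and no drag force showed. I'll keep drawing it out.

step_arm([
  [[0,0,0,-0.9,0,0,0],[0,0,0,-1.9,0,0,0],[0,0,0,-2.9,0,0,0],[0,0,0,-3.9,0,0,0],[0,0,0,-4.9,0,0,0]],
])

```text
time_s: 17.92
tcp_pos: [0.4725, -0.0905, 0.0602]
ee_rot: [[0.99, -0.001, 0.14], [-0.14, -0.0, 0.99], [-0.001, -1.0, -0.001]]
wrist_force: [-0.5, 0.5, -1.9]
gripper_width: 0.18
```

step_arm([
  [[0,0,0,-0.9,0,0,0],[0,0,0,-1.8,0,0,0],[0,0,0,-2.6,0,0,0],[0,0,0,-3.2,0,0,0],[0,0,0,-3.6,0,0,0]],
])

```text
time_s: 18.33
tcp_pos: [0.4373, -0.0855, 0.0603]
ee_rot: [[0.99, -0.001, 0.14], [-0.14, -0.0, 0.99], [-0.001, -1.0, -0.001]]
wrist_force: [0.2, -0.7, -1.7]
gripper_width: 0.182
```

```bash
python3 go.py 438 -85.5 60 -8.1
python3 - <<'E'
from seg import *
cap('side','side13.png');cap('top','top13.png')
a=cv2.imread('pics/top13.png')[150:270,200:330]; b=cv2.imread('pics/side13.png')[180:270,170:310]
a=cv2.resize(a,(400,369),interpolation=cv2.INTER_CUBIC); b=cv2.resize(b,(400,257),interpolation=cv2.INTER_CUBIC)
o=np.zeros((369,800,3),np.uint8);o[:369,:400]=a;o[:257,400:]=b;cv2.imwrite('pics/c13.png',o)
E
```

```text
t 18.33 tcp [437.3 -85.5  60.3] yaw -8.07 down [-8.e-04 -1.e+00 -5.e-04] F [ 0.2 -0.7 -1.7] M [-0.05 -0.02 -0.  ] g 0.182
rv [ 0.0005  0.0005 -0.0008] shift cm [0.07 0.03 0.01]
```

View pics/c13.png

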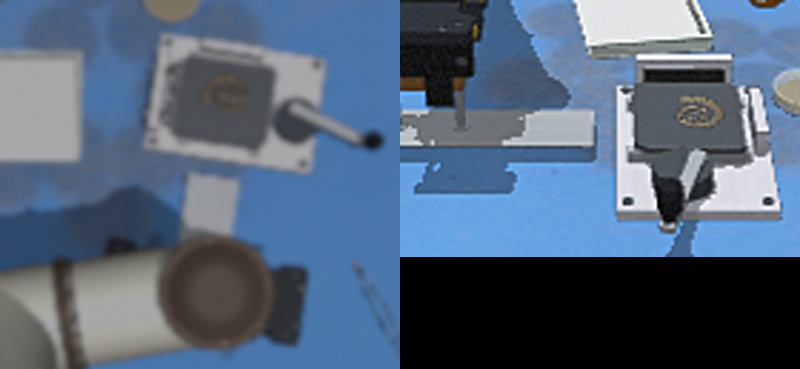

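step_arm([
  [[0,0,0,-0.6,-0.4,1.5,0],[0,0,0,-1.4,-0.6,4.5,0],[0,0,0,-2.2,-0.6,8,0],[0,0,0,-2.9,-0.4,11.5,0],[0,0,0,-3.2,0,13.5,0]],
])

```text
time_s: 18.85
tcp_pos: [0.4266, 0.0555, 0.0609]
ee_rot: [[0.99, 0.002, 0.138], [-0.138, 0.001, 0.99], [0.002, -1.0, 0.001]]
wrist_force: [0.2, -0.4, -2.1]
gripper_width: 0.182
```

step_arm([
  [[0,0,0,0,0.3,0.5,0],[0,0,0,0,0.6,0.7,0],[0,0,0,0,0.9,0.7,0],[0,0,0,0,1.2,0.7,0],[0,0,0,0,1.4,0.7,0]],
])

```text
time_s: 19.27
tcp_pos: [0.4261, 0.0584, 0.0456]
ee_rot: [[0.99, -0.002, 0.142], [-0.142, -0.001, 0.99], [-0.002, -1.0, -0.001]]
wrist_force: [-0.6, -0.6, -1.2]
gripper_width: 0.179
```

```bash
python3 go.py 425 60 43 -8.1
```

```text
t 19.27 tcp [426.1  58.4  45.6] yaw -8.17 down [-0.0016 -1.     -0.0012] F [-0.6 -0.6 -1.2] M [-0.04 -0.03  0.06] g 0.179
rv [ 0.0012 -0.0013 -0.0016] shift cm [-0.13  0.26  0.14]
```

step_arm([
  [[0,0,0,0,0.1,0,0],[0,0,0,0,0.2,0,0],[0,0,0,0,0.25,0,0],[0,0,0,0,0.3,0,0],[0,0,0,0,0.3,0,0]],
])

```text
time_s: 19.68
tcp_pos: [0.4264, 0.0594, 0.0432]
ee_rot: [[0.99, -0.001, 0.141], [-0.141, -0.0, 0.99], [-0.001, -1.0, -0.0]]
wrist_force: [-0.3, -0.1, -0.9]
gripper_width: 0.179
```

```bash
python3 go.py 425 60 43 -8.1
```

```text
t 19.68 tcp [426.4  59.4  43.2] yaw -8.09 down [-6.e-04 -1.e+00 -5.e-04] F [-0.3 -0.1 -0.9] M [-0.05  0.01  0.04] g 0.179
rv [ 0.0005  0.0001 -0.0006] shift cm [-0.15  0.02  0.04]
```

step_arm([
  [[0,0,0,0,0.05,0,0],[0,0,0,0,0.08,0,0],[0,0,0,0,0.08,0,0],[0,0,0,0,0.08,0,0],[0,0,0,0,0.08,0,10]],
])

```text
time_s: 20.1
tcp_pos: [0.4265, 0.0595, 0.0428]
ee_rot: [[0.99, -0.0, 0.14], [-0.14, -0.0, 0.99], [-0.0, -1.0, -0.0]]
wrist_force: [-1.4, -1.6, 5.5]
gripper_width: 0.178
```

```bash
python3 go.py 425 60 43 -8.1
```

```text
t 20.1 tcp [426.5  59.5  42.8] yaw -8.05 down [-2.e-04 -1.e+00 -5.e-04] F [-1.4 -1.6  5.5] M [-0.22  0.45  0.05] g 0.178
rv [ 0.0005  0.0008 -0.0002] shift cm [-0.16 -0.02  0.02]
```

step_arm([
  [[0,0,0,0,0,0,60],[0,0,0,0,0,0,60],[0,0,0,0,0,0,60],[0,0,0,0,0,0,60],[0,0,0,0,0,0,60]],
])

```text
time_s: 20.52
tcp_pos: [0.4265, 0.0596, 0.0422]
ee_rot: [[0.99, -0.001, 0.14], [-0.14, -0.0, 0.99], [-0.001, -1.0, -0.001]]
wrist_force: [-0.3, 0.2, 0.3]
gripper_width: 0.473
```

```bash
python3 go.py 425 60 43 -8.1
```

```text
t 20.52 tcp [426.5  59.6  42.2] yaw -8.07 down [-6.e-04 -1.e+00 -5.e-04] F [-0.3  0.2  0.3] M [ 0.03 -0.09 -0.01] g 0.473
rv [ 0.0005  0.0005 -0.0006] shift cm [-0.15 -0.08  0.02]
```

step_arm([
  [[0,0,0,0,-1,0,80],[0,0,0,0,-3,0,60],[0,0,0,0,-6,0,50],[0,0,0,0,-9,0,50],[0,0,0,0,-10,0,50]],
])

```text
time_s: 20.93
tcp_pos: [0.4286, 0.0604, 0.1462]
ee_rot: [[0.99, 0.006, 0.139], [-0.139, 0.002, 0.99], [0.006, -1.0, 0.003]]
wrist_force: [0.2, 0.3, 0.3]
gripper_width: 0.513
```

```bash
python3 - <<'E'
from seg import *
t=cap('top','top14.png');s=cap('side','side14.png')
c,u,m=cont(t,(310,188,332,204),lambda u:u.sum(-1)<170); M=cv2.moments(((c)*100).astype(np.int32)); k=np.array([M['m10']/M['m00'],M['m01']/M['m00']])/100
print('knob px',k,c.min(0),c.max(0)); 
seat=np.array([636.1,-112.9]);a=np.radians(-8.1);X=np.array([np.cos(a),np.sin(a)]);Y=np.array([-X[1],X[0]])
ax=seat+3*X-75.5*Y
for z in(.062,.066): 
    w=onz(t,k,z)[:2]*1000; q=w-ax; print(z,w,'r',np.linalg.norm(q),'theta',np.arctan2(-q@X,-q@Y))
print('axis',ax)
for th in (0.25,.32,.4):
    w=ax+84*(-Y*np.cos(th)-X*np.sin(th)); print(th,w,proj(t,np.r_[w,62]/1000),proj(s,np.r_[w,62]/1000), proj(s,np.r_[w,78]/1000))
b=s['image'][225:265,250:290,::-1]; b=cv2.resize(b,None,fx=10,fy=10,interpolation=cv2.INTER_CUBIC)
a=t['image'][150:250,180:330,::-1]; a=cv2.resize(a,(400,267),interpolation=cv2.INTER_CUBIC)
o=np.zeros((400,800,3),np.uint8);o[:267,:400]=a;o[:,400:]=b;cv2.imwrite('pics/c14.png',o)
c,u,m=cont(t,(176+70,155,300,200),lambda u:(u.sum(-1)<330)&(u.sum(-1)>190)&(u[...,2]-u[...,0]<45)); R=rect(t,c,.033)[1]; print('slab',R)
E
python3 go.py 591 -261 110 33
```

```text
knob px [320.62752656 195.45395486] [317.91666667 193.08333333] [323.41666667 197.75      ]
0.062 [ 592.30437129 -263.57065228] r 83.6996601256218 theta 0.3049322537233748
0.066 [ 591.79667243 -262.82995095] r 83.25428408608795 theta 0.31427342552543325
axis [ 628.43202796 -188.06948985]
0.25 [ 596.38966293 -265.71797241] [321.28498566 194.18138292] [266.2306202  249.01661768] [266.46812895 242.50279356]
0.32 [ 591.03717872 -263.28667705] [320.54310923 195.85045648] [263.38645118 248.51930717] [263.5978824 242.0108762]
0.4 [ 585.14581993 -260.05771246] [319.55158917 197.68807838] [260.21809131 247.81064141] [260.40046921 241.31021893]
slab ((633.0728149414062, -125.79741668701172), (156.7349395751953, 91.4437255859375), 82.1859359741211)
t 21.03 tcp [427.9  60.3 144.5] yaw -8.06 down [ 0.0042 -1.      0.0029] F [-0.1  0.3 -0.4] M [-0.04 -0.   -0.01] g 0.507
rv [-0.0013 -0.7166  0.005 ] shift cm [ 20.64   3.45 -29.54]
```

View pics/c14.png

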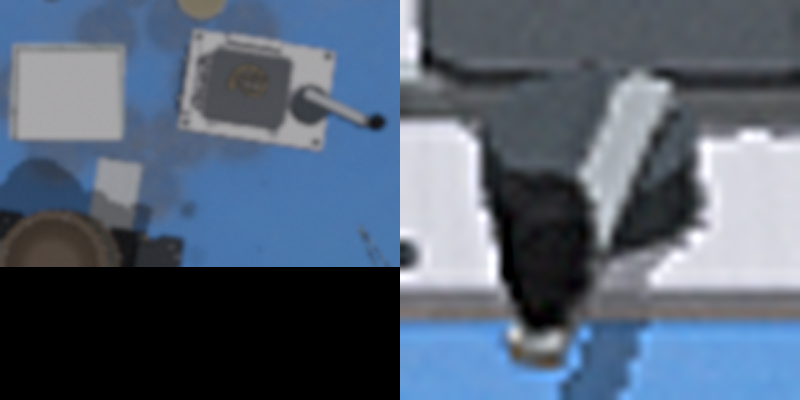

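step_arm([
  [[0,-0.1,0,1.5,0,-2,50],[0,-0.2,0,3.8,0.3,-5.3,50],[0,-0.3,0,6,0.6,-8.6,50],[0,-0.4,0,8.3,0.9,-12,45],[0,-0.5,0,10.6,1.2,-15.3,45]],
])

```text
time_s: 21.45
tcp_pos: [0.5062, -0.1016, 0.1292]
ee_rot: [[0.936, -0.004, -0.353], [0.353, -0.0, 0.936], [-0.003, -1.0, 0.001]]
wrist_force: [0.1, 0.8, -0.8]
gripper_width: 0.461
```

```bash
python3 go.py 592 -263.5 115 33
```

```text
t 21.45 tcp [ 506.2 -101.6  129.2] yaw 20.64 down [-0.0034 -1.      0.001 ] F [ 0.1  0.8 -0.8] M [ 0.09 -0.03  0.07] g 0.461
rv [-0.0013 -0.2156 -0.0033] shift cm [  2.32   1.39 -18.18]
```

step_arm([
  [[0,-0.08,0,0.5,0,-3.9,45],[0,-0.16,0,1,0.2,-7.8,45],[0,-0.216,0,1.5,0.5,-11.7,45],[0,-0.216,0,2,0.8,-15,45],[0,-0.216,0,2.2,1,-17,45]],
])

```text
time_s: 21.87
tcp_pos: [0.5866, -0.2548, 0.1179]
ee_rot: [[0.843, -0.004, -0.538], [0.538, -0.0, 0.843], [-0.003, -1.0, 0.002]]
wrist_force: [0.9, 0.5, 0.6]
gripper_width: 0.451
```

step_arm([
  [[0,0,0,0.1,0.3,-0.6,45],[0,0,0,0.1,0.3,-0.9,45],[0,0,0,0.1,0.3,-1,45],[0,0,0,0.1,0.3,-1,45],[0,0,0,0.1,0.3,-1,45]],
])

```text
time_s: 22.28
tcp_pos: [0.5923, -0.2586, 0.118]
ee_rot: [[0.841, -0.001, -0.541], [0.541, -0.0, 0.841], [-0.001, -1.0, 0.0]]
wrist_force: [0.6, 0.6, -0.0]
gripper_width: 0.454
```

```bash
python3 go.py 592 -263.5 60 33
```

```text
t 22.28 tcp [ 592.3 -258.6  118. ] yaw 32.78 down [-1.e-03 -1.e+00  4.e-04] F [ 0.6  0.6 -0. ] M [ 0.03  0.02 -0.  ] g 0.454
rv [-0.0004 -0.0038 -0.001 ] shift cm [-0.28  5.8  -0.4 ]
```

step_arm([
  [[0,0,0,-0.28,0.5,-0.4,45],[0,0,0,-0.28,1.5,-0.4,45],[0,0,0,-0.28,2.5,-0.4,45],[0,0,0,-0.28,3,-0.4,45],[0,0,0,-0.28,3,-0.4,45]],
])

```text
time_s: 22.7
tcp_pos: [0.5909, -0.2641, 0.0855]
ee_rot: [[0.842, -0.005, -0.54], [0.54, 0.001, 0.842], [-0.004, -1.0, 0.003]]
wrist_force: [-1.0, -0.4, -0.4]
gripper_width: 0.449
```

```bash
python3 go.py 592 -263.5 60 33
python3 - <<'E'
from seg import *
s=cap('side','side15.png')
b=s['image'][190:270,230:310,::-1]; b=cv2.resize(b,None,fx=7,fy=7,interpolation=cv2.INTER_CUBIC);cv2.imwrite('pics/c15.png',b)
E
```

```text
t 22.7 tcp [ 590.9 -264.1   85.5] yaw 32.69 down [-0.0038 -1.      0.0034] F [-1.  -0.4 -0.4] M [ 0.01 -0.03  0.01] g 0.449
rv [-0.0034 -0.0054 -0.0038] shift cm [ 0.13  2.55 -0.01]
```

View pics/c15.png

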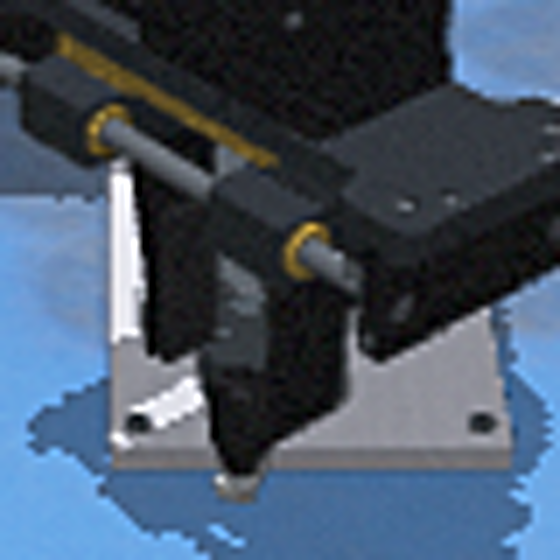

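Run:
```python
from seg import *
s=ld('side15')
f=lambda p:np.round((proj(s,np.array(p)/1000)-[230,190]+.5)*7)
print('knob top',f((592,-263.5,78)),'bottom',f((592,-263.5,46)))
g=.449*87/2
for sg in(-1,1):
    for e in (0,15):
        p=np.array([590.9,-264.1])+sg*(g+e)*np.array([-.54,.842]); print(sg,e,f((*p,74.5)))
```

```text
knob top [242. 368.] bottom [239. 458.]
-1 0 [286. 411.]
-1 15 [323. 435.]
1 0 [192. 349.]
1 15 [158. 326.]
```

step_arm([
  [[0,0,0,0,0.6,0,45],[0,0,0,0,1.3,0,45],[0,0,0,0,2,0,45],[0,0,0,0,2.4,0,40],[0,0,0,0,2.4,0,30]],
])

```text
time_s: 23.17
tcp_pos: [0.5915, -0.2644, 0.0624]
ee_rot: [[0.842, -0.003, -0.54], [0.54, 0.0, 0.842], [-0.003, -1.0, 0.002]]
wrist_force: [-0.7, 0.2, -0.7]
gripper_width: 0.387
```

step_arm([
  [[0,0,0,0,0,0,25],[0,0,0,0,0,0,25],[0,0,0,0,0,0,25],[0,0,0,0,0,0,25],[0,0,0,0,0,0,25]],
])

```text
time_s: 23.58
tcp_pos: [0.5926, -0.2647, 0.0643]
ee_rot: [[0.841, -0.0, -0.54], [0.54, -0.001, 0.841], [-0.0, -1.0, -0.0]]
wrist_force: [-0.2, 0.2, 0.6]
gripper_width: 0.252
```

```bash
python3 go.py 592 -263.5 60 33
```

```text
t 23.58 tcp [ 592.6 -264.7   64.3] yaw 32.7 down [-4.e-04 -1.e+00 -4.e-04] F [-0.2  0.2  0.6] M [0.02 0.04 0.04] g 0.252
rv [ 0.0004 -0.0052 -0.0004] shift cm [0.02 0.43 0.13]
```

```bash
cat > arc.py <<'E'
import sys
from h import *
seat=np.array([636.1,-112.9]);a=np.radians(-8.1);X=np.array([np.cos(a),np.sin(a)]);Y=np.array([-X[1],X[0]]); ax=seat+3*X-75.5*Y
kp=lambda th: ax+84*(-Y*np.cos(th)-X*np.sin(th))
s=r.sense(); R=np.array(s['ee_rot']); p=np.array(s['tcp_pos'])*1000
q=p[:2]-ax; print('t',round(s['time_s'],2),'tool r',round(np.linalg.norm(q),1),'theta',round(np.arctan2(-q@X,-q@Y),3),'F',np.round(s['wrist_force'],1),'M',np.round(s['moment'],2),'g',s['gripper_width'])
F=np.array(s['wrist_force'])[:2]; th=np.arctan2(-q@X,-q@Y); tg=-X*np.cos(th)+Y*np.sin(th); print('Ftan',round(F@tg,1),'Frad',round(F@(q/np.linalg.norm(q)),1))
for th in map(float,sys.argv[1:]):
    d=R.T@np.r_[kp(th)-p[:2],0]/10; print(th,np.round(d,2))
E
python3 arc.py .4 .5 .6 .7 .8 .9 1.0
```

```text
t 23.58 tool r 84.6 theta 0.297 F [-0.2  0.2  0.6] M [0.02 0.04 0.04] g 0.25161545508553357
Ftan 0.3 Frad -0.1
0.4 [-0.37 -0.    0.79]
0.5 [-0.71 -0.    1.56]
0.6 [-0.96 -0.    2.36]
0.7 [-1.14 -0.    3.18]
0.8 [-1.23 -0.    4.02]
0.9 [-1.23 -0.    4.86]
1.0 [-1.16 -0.    5.69]
```

step_arm([
  [[0,0,0,-0.2,0,0.4,25],[0,0,0,-0.37,0,0.79,25],[0,0,0,-0.55,0,1.18,25],[0,0,0,-0.71,0,1.56,25],[0,0,0,-0.84,0,1.96,25]],
])

```text
time_s: 24.0
tcp_pos: [0.5742, -0.2528, 0.0641]
ee_rot: [[0.842, -0.001, -0.54], [0.54, -0.001, 0.842], [-0.001, -1.0, -0.0]]
wrist_force: [0.2, -3.8, 0.3]
gripper_width: 0.249
```

```bash
python3 arc.py .55 .6 .65 .7 .8 .9 1.0
```

```text
t 24.0 tool r 84.4 theta 0.557 F [ 0.2 -3.8  0.3] M [-0.92  0.04 -0.03] g 0.24929043209157511
Ftan -2.6 Frad 2.8
0.55 [ 0.06 -0.   -0.04]
0.6 [-0.06 -0.    0.36]
0.65 [-0.16 -0.    0.77]
0.7 [-0.23 -0.    1.18]
0.8 [-0.32 -0.    2.02]
0.9 [-0.33 -0.    2.86]
1.0 [-0.26 -0.    3.69]
```

step_arm([
  [[0,0,0,-0.1,0,0.5,25],[0,0,0,-0.2,0,1.0,25],[0,0,0,-0.27,0,1.5,25],[0,0,0,-0.32,0,2.0,25],[0,0,0,-0.33,0,2.5,25]],
])

```text
time_s: 24.42
tcp_pos: [0.5581, -0.2328, 0.0639]
ee_rot: [[0.841, -0.001, -0.54], [0.54, -0.0, 0.841], [-0.001, -1.0, 0.0]]
wrist_force: [-0.0, -2.5, -0.0]
gripper_width: 0.253
```

```bash
python3 arc.py .9 .95 1.0 1.05 1.1
```

```text
t 24.42 tool r 83.4 theta 0.863 F [-0.  -2.5 -0. ] M [-0.68  0.06 -0.03] g 0.2531016121690454
Ftan -2.1 Frad 1.4
0.9 [-0.05  0.    0.31]
0.95 [-0.03  0.    0.73]
1.0 [0.02 0.   1.15]
1.05 [0.09 0.   1.56]
1.1 [0.18 0.   1.97]
```

step_arm([
  [[0,0,0,-0.05,0,0.31,25],[0,0,0,-0.03,0,0.73,25],[0,0,0,0.02,0,1.15,25],[0,0,0,0.06,0,1.35,25],[0,0,0,0.09,0,1.56,25]],
])

```text
time_s: 24.83
tcp_pos: [0.5507, -0.2194, 0.0639]
ee_rot: [[0.841, -0.001, -0.54], [0.54, -0.0, 0.841], [-0.001, -1.0, 0.0]]
wrist_force: [-0.1, -2.1, -0.1]
gripper_width: 0.253
```

```bash
python3 arc.py 1.05 1.1 1.15 1.2 1.25 1.3
python3 - <<'E'
from seg import *
s=cap('side','side16.png');t=cap('top','top16.png')
b=s['image'][190:270,230:310,::-1]; b=cv2.resize(b,(400,400),interpolation=cv2.INTER_CUBIC)
a=t['image'][155:235,240:320,::-1]; a=cv2.resize(a,(400,400),interpolation=cv2.INTER_CUBIC);cv2.imwrite('pics/c16.png',np.hstack([a,b]))
E
```

```text
t 24.83 tool r 83.8 theta 1.046 F [-0.1 -2.1 -0.1] M [-0.59  0.07 -0.06] g 0.25269409780489893
Ftan -1.9 Frad 0.8
1.05 [-0.01  0.    0.04]
1.1 [ 0.08 -0.    0.45]
1.15 [ 0.19 -0.    0.85]
1.2 [ 0.32 -0.    1.25]
1.25 [ 0.47 -0.    1.64]
1.3 [ 0.64 -0.    2.03]
```

View pics/c16.png

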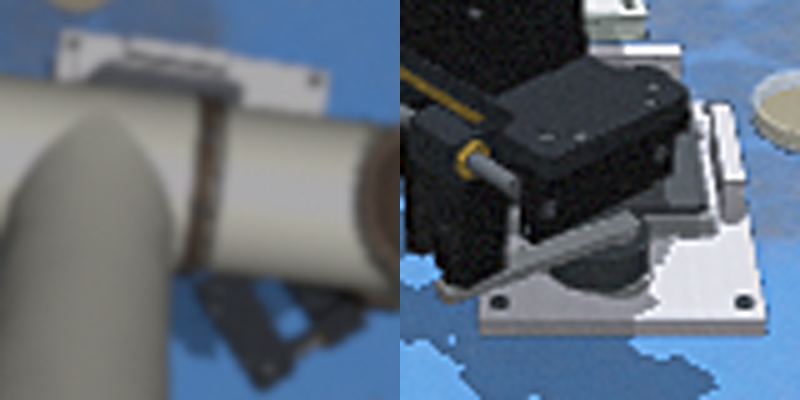

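step_arm([
  [[0,0,0,0.04,0,0.25,25],[0,0,0,0.1,0,0.5,25],[0,0,0,0.16,0,0.75,25],[0,0,0,0.24,0,1.0,25],[0,0,0,0.32,0,1.25,25]],
])

```text
time_s: 25.35
tcp_pos: [0.5466, -0.2075, 0.064]
ee_rot: [[0.842, -0.001, -0.54], [0.54, -0.001, 0.842], [-0.001, -1.0, -0.0]]
wrist_force: [0.2, -2.7, -0.6]
gripper_width: 0.25
```

```bash
python3 arc.py 1.2 1.25 1.3 1.35 1.38 1.4
```

```text
t 25.35 tool r 84.1 theta 1.197 F [ 0.2 -2.7 -0.6] M [-0.71  0.08 -0.01] g 0.2504724727914771
Ftan -2.6 Frad 0.5
1.2 [ 0.02 -0.    0.02]
1.25 [ 0.17 -0.    0.41]
1.3 [ 0.34 -0.    0.8 ]
1.35 [ 0.53 -0.    1.17]
1.38 [ 0.65 -0.    1.39]
1.4 [ 0.74 -0.    1.54]
```

Next to about 1.35.

step_arm([
  [[0,0,0,0.1,0,0.25,25],[0,0,0,0.2,0,0.5,25],[0,0,0,0.33,0,0.78,25],[0,0,0,0.43,0,0.98,25],[0,0,0,0.53,0,1.17,25]],
])

```text
time_s: 25.77
tcp_pos: [0.5448, -0.1946, 0.064]
ee_rot: [[0.841, -0.001, -0.54], [0.54, -0.001, 0.841], [-0.001, -1.0, -0.0]]
wrist_force: [-0.1, -2.8, 0.9]
gripper_width: 0.251
```

```bash
python3 arc.py 1.35 1.37 1.39 1.41;  python3 - <<'E'
from seg import *
s=cap('side','side17.png')
b=s['image'][190:270,230:310,::-1]; b=cv2.resize(b,(560,560),interpolation=cv2.INTER_CUBIC)
cv2.imwrite('pics/c17.png',b)
E
```

```text
t 25.77 tool r 83.9 theta 1.351 F [-0.1 -2.8  0.9] M [-0.81  0.07 -0.03] g 0.2508575565319178
Ftan -2.8 Frad 0.3
1.35 [-0.02  0.   -0.  ]
1.37 [ 0.06 -0.    0.14]
1.39 [ 0.15 -0.    0.29]
1.41 [ 0.23 -0.    0.43]
```

View pics/c17.png

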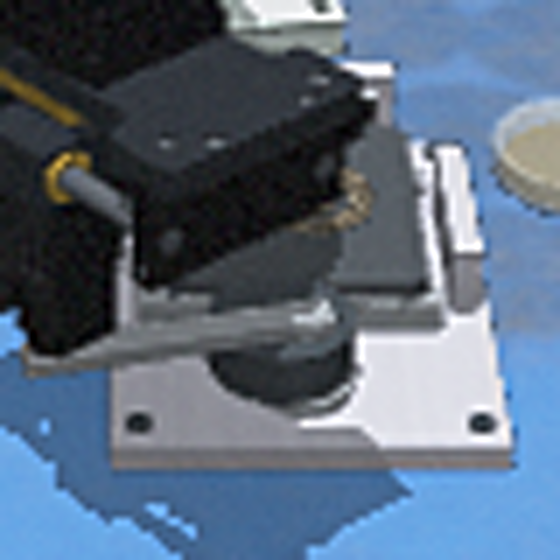

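step_arm([
  [[0,0,0,0.05,0,0.1,25],[0,0,0,0.1,0,0.2,25],[0,0,0,0.15,0,0.29,25],[0,0,0,0.15,0,0.29,25],[0,0,0,0.15,0,0.29,25]],
])

```text
time_s: 26.23
tcp_pos: [0.5446, -0.1915, 0.064]
ee_rot: [[0.841, -0.001, -0.54], [0.54, -0.0, 0.841], [-0.001, -1.0, 0.0]]
wrist_force: [-0.3, -0.5, 1.0]
gripper_width: 0.25
```

```bash
python3 arc.py 1.39
```

```text
t 26.23 tool r 83.9 theta 1.389 F [-0.3 -0.5  1. ] M [-0.38  0.06 -0.02] g 0.2495918943793205
Ftan -0.5 Frad 0.3
1.39 [-0.    0.    0.01]
```

step_arm([
  [[0,0,0,0,0,0,45],[0,0,0,0,0,0,45],[0,0,0,0,0,0,45],[0,0,0,0,-1,0,45],[0,0,0,0,-3,0,45]],
])

```text
time_s: 26.65
tcp_pos: [0.5427, -0.1912, 0.0923]
ee_rot: [[0.842, -0.006, -0.54], [0.54, 0.001, 0.842], [-0.005, -1.0, 0.004]]
wrist_force: [0.9, 0.9, -1.0]
gripper_width: 0.44
```

```bash
python3 arc.py 1.39
```

```text
t 26.65 tool r 85.7 theta 1.393 F [ 0.9  0.9 -1. ] M [ 0.01 -0.02  0.03] g 0.44000312661280344
Ftan 0.9 Frad -0.9
1.39 [ 0.14 -0.   -0.11]
```

step_arm([
  [[0,0,0,0,-3,0,45],[0,0,0,0,-6,-2,45],[0,0,0,0,-8,-5,45],[0,0,0,0,-10,-9,45],[0,0,0,0,-10,-13,45]],
])

```text
time_s: 27.07
tcp_pos: [0.6168, -0.3012, 0.2011]
ee_rot: [[0.84, 0.009, -0.542], [0.543, -0.004, 0.84], [0.005, -1.0, -0.008]]
wrist_force: [1.0, 1.3, 0.5]
gripper_width: 0.448
```

```bash
python3 arc.py 1.39;  python3 - <<'E'
from seg import *
s=cap('side','side18.png');t=cap('top','top18.png')
cv2.imwrite('pics/c18.png',np.hstack([cv2.resize(t['image'][140:260,230:350,::-1],(400,400),interpolation=cv2.INTER_CUBIC),cv2.resize(s['image'][170:270,210:310,::-1],(400,400),interpolation=cv2.INTER_CUBIC)]))
E
```

```text
t 27.07 tool r 113.7 theta -0.039 F [1.  1.3 0.5] M [ 0.02 -0.18  0.04] g 0.44801396229957613
Ftan -0.9 Frad -1.4
1.39 [-0.11 -0.11 13.15]
```

View pics/c18.png

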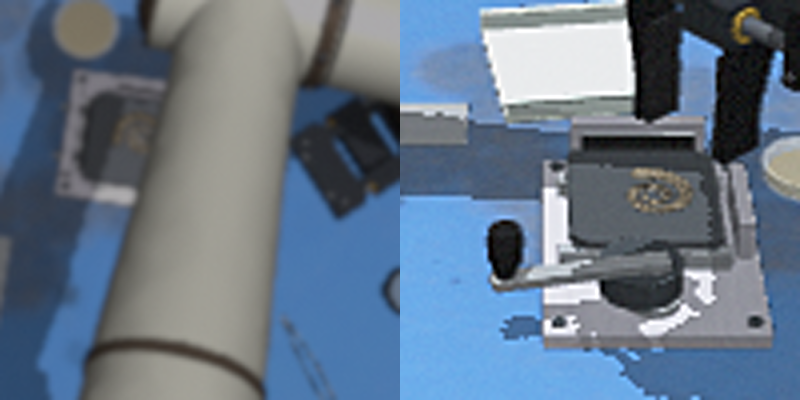

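step_arm([
  [[0,0,0,-4,-0.5,0,45],[0,0,0,-8,-1,0,45],[0,0,0,-12,-1.5,0,45],[0,0,0,-16,-2,0,45],[0,0,0,-20,-2.5,0,45]],
])

```text
time_s: 27.58
tcp_pos: [0.444, -0.408, 0.2196]
ee_rot: [[0.841, -0.001, -0.541], [0.541, -0.0, 0.841], [-0.001, -1.0, 0.001]]
wrist_force: [0.3, 0.2, 0.1]
gripper_width: 0.448
```

step_arm([
  [[0,0,0,-4,0,0,45],[0,0,0,-8,0,0,45],[0,0,0,-12,0,0,45],[0,0,0,-16,0,0,45],[0,0,0,-20,0,0,45]],
])

```text
time_s: 28.0
tcp_pos: [0.2758, -0.516, 0.2198]
ee_rot: [[0.841, -0.0, -0.541], [0.541, -0.0, 0.841], [-0.001, -1.0, -0.0]]
wrist_force: [0.8, -1.1, 0.9]
gripper_width: 0.453
```

```bash
python3 arc.py;  python3 - <<'E'
from seg import *
s=cap('side','side19.png');t=cap('top','top19.png')
cv2.imwrite('pics/c19.png',np.hstack([cv2.resize(t['image'][140:230,230:320,::-1],(400,400),interpolation=cv2.INTER_CUBIC),cv2.resize(s['image'][180:260,225:305,::-1],(400,400),interpolation=cv2.INTER_CUBIC)]))
E
```

```text
t 28.0 tool r 481.5 theta 0.68 F [ 0.8 -1.1  0.9] M [ 0.02 -0.    0.03] g 0.4527906127131772
Ftan -1.4 Frad 0.2
```

View pics/c19.png

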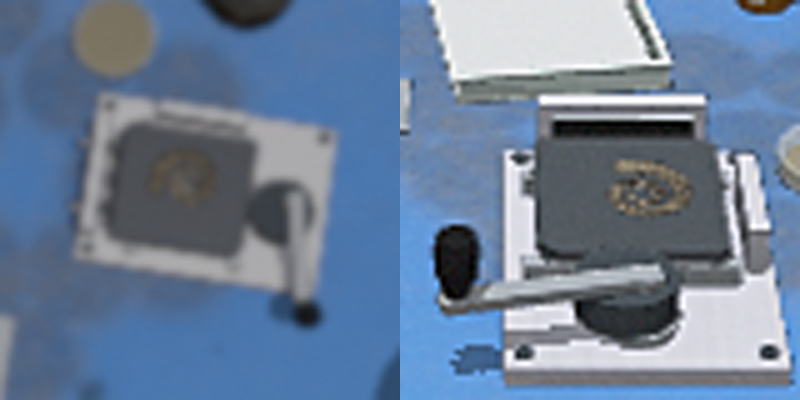

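Both views are now clear: the slab is against the pad, and the lever points to −x with its knob at (305,312) in the top zoom. I'll measure the knob angle and the slab.

Run:
```python
from seg import *
t=ld('top19');s=ld('side19')
seat=np.array([636.1,-112.9]);a=np.radians(-8.1);X=np.array([np.cos(a),np.sin(a)]);Y=np.array([-X[1],X[0]]); ax=seat+3*X-75.5*Y
def cen(d,box,fn):
    c,u,m=cont(d,box,fn); M=cv2.moments((c*100).astype(np.int32)); return np.array([M['m10']/M['m00'],M['m01']/M['m00']])/100
k=cen(t,(290,203,308,217),lambda u:u.sum(-1)<170); ks=cen(s,(228,220,245,243),lambda u:u.sum(-1)<150)
print(k,ks); P,e=tri(t,k,s,ks); print('tri',P*1000,e*1000)
for w in (onz(t,k,.062)[:2]*1000,onz(s,ks,.062)[:2]*1000): 
    q=w-ax; print(w,'r',np.linalg.norm(q),'th',np.arctan2(-q@X,-q@Y))
# slab edges in top at z .033, restricted
g=t['image'].astype(float).sum(2)
c,u,m=cont(t,(246,160,293,205),lambda u:(u.sum(-1)<345)&(u[...,2]-u[...,0]<45)); cv2.imwrite('pics/m19.png',m)
w=np.array([onz(t,p,.033)[:2]*1000-seat for p in c]); l=np.stack([w@X,w@Y],1)
for nm,sel,ax_ in [('+y',(l[:,1]>40)&(abs(l[:,0])<30),1),('-y',(l[:,1]<-35)&(l[:,1]>-60)&(l[:,0]>22)&(l[:,0]<38),1),('+x',(l[:,0]>38)&(abs(l[:,1])<35),0),('-x',(l[:,0]<-38)&(abs(l[:,1])<35),0)]:
    if sel.sum()>5: print(nm,np.median(l[sel][:,ax_]),l[sel][:,ax_].std(), 'slope',np.polyfit(l[sel][:,1-ax_],l[sel][:,ax_],1)[0])
```

```text
[298.33962706 210.33770583] [235.77990398 231.7203521 ]
tri [ 544.3286305  -192.84550104   59.42493079] 0.4644967005418168
[ 544.33689608 -192.53639841] r 84.21368343951015 th 1.3763572026729558
[ 543.63401327 -196.59887321] r 85.22589792309532 th 1.3291771218802173
+y 62.92070811980102 1.4154104627716313 slope 0.0005594075186269167
-y -42.026573474912155 0.26815255914004904 slope -0.04396013187704747
+x 45.196763017989255 0.6963180584744805 slope -0.008787030553328093
-x -44.390787443627794 0.3344273909469683 slope -0.0030089883844604468
```

View pics/m19.png

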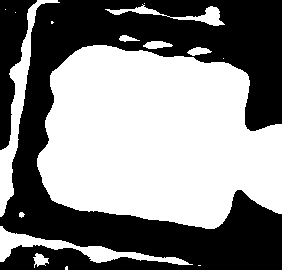

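Run:
```python
import cv2,numpy as np
a=cv2.imread('pics/top19.png')[30:330,90:400];b=cv2.imread('pics/side19.png')[100:350,50:480]
cv2.imwrite('pics/c20.png',np.hstack([cv2.resize(a,(400,387)),cv2.copyMakeBorder(cv2.resize(b,(400,233)),0,154,0,0,cv2.BORDER_CONSTANT)]))
```

```text
(no output)
```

View pics/c20.png

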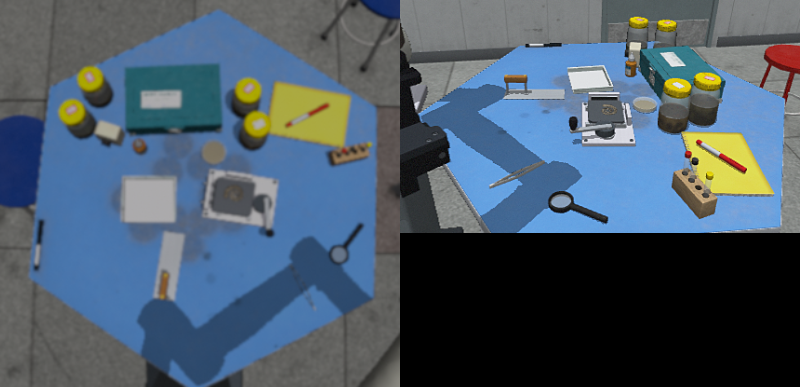

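The lifter lies flat on the bare table at (168,265), clear of the tray and jig. The slab is clamped in the jig and the loose things look unmoved, so I'm handing in.

```bash
python3 -c "
from h import *
print(r.finish_job()); print(r.sense()['time_s'])"
```

```text
the job is handed in; nothing more can be done
None
the job is handed in; nothing more can be done
```

The slab is on the jig's rails and clamped, with the sprung pad pressed in about half way. I handed the job in at about 28 s of robot time.

I slid the lifter under the slab against the tray's back wall, carried it level and lowered it onto the rails. I then drew the blade out to −x, laid the lifter flat on the bare table, and swung the cam lever with the knob loosely held between the fingers.

**Last checks:**
- **Cam angle:** about 1.38 rad from the top view and about 1.33 rad from the side view, a small disagreement. The tool's own path gave 1.39 rad. The target was 1.37.
- **Slab:** its cam-side edge is at about −42 to −43 mm, against −43.5 mm for a half-pressed pad. In x it is centred to about 0.5 mm.
- **Pad:** I did not see the pad's travel directly; "half way" comes from the cam angle and the slab position. One top-view reading of the pad-side edge was unusable because the mask ran into the pad.
- **Surroundings:** the lifter lies flat and clear of jig and tray. The loose things look unmoved by eye, and the arm was parked touching nothing.
- **Forces:** wrist force readings, taken between moves, stayed around 11 N or less.
- **Carry height:** while the slab was over the jig, the side view put it about 2 mm lower than the tool pose did. I took this as camera calibration error, as it landed on the rails without trouble.

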